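# Hook down the flap of a raised locker in the mobile lab

### The arm

A 6-joint arm with a two-finger parallel gripper is mounted at the origin on the work surface. World frame = base frame: x ahead of the robot, y to its left, z up, the work surface at z = 0. Lengths are in m, angles in degrees, forces in N, time in s.
With the tool pointing down it reaches from about 0.375 to 0.9 m from the base axis. Payload 3.1 kg.
Tool frame: the origin (TCP) lies midway between the tips of the shut fingers; the grasp point (between the pads) lies bot.pinch_z behind it (bot.pinch_z is the distance from the TCP to the grasp point, in m); z points along the fingers, y is the direction in which the jaws open and shut (so a half turn about z gives the same grasp; the last joint's range is limited). The gripper opens to 87 mm and grips with 3 to 60 N. Pads are 19 mm wide; open, the fingers measure 117 mm over their backs; the gripper's body (75 mm by 190 mm) begins 51 mm behind the grasp point.
Start: joints at [-77.034, 30.224, 82.088, -0, 67.689, -10.227], TCP at [0.246, -0.574, 0.196] pointing down, gripper open.
Joint ranges: [-176.69, 176.69], [-43.24, 126.21], [12.49, 139.97], [-82, 262], [0, 151.66], [-163.58, 163.58]. Speed limits (degrees/s): [159.86, 159.86, 180, 180, 180, 180].

### API

Orientations are given as a 3x3 rotation matrix whose columns are the frame's x, y, z axes.
In Python, from rig import bot gives the robot as it stands.
- The arm moves only by the tool apply_moves, never from a script. Its argument "motion" is text: rows parted by semicolons, each of 7 numbers parted by spaces: the shift along the tool's x, y, z in m, then the turn, a rotation vector about the tool's x, y, z in degrees, then the finger opening in m, from 0 to 0.087. A call has exactly 8 rows; each row is the pose to reach, as a shift and turn from the pose commanded when the call began, along the tool's axes at that moment; what a row does not reach only later rows make up. A row lasts 1/8 s, in which the tool goes at most 62.5 mm and 10.7 degrees, less where a joint would pass 70% of its speed; a pose out of reach is approached as far as the arm can. A call with a gripper value outside its range is refused whole. The fingers move at their own pace and stop on an object; the grip force is fixed at half the most. Time passes only in rows, so rows that repeat a pose let the fingers close, or fill a call up. It gives the time, the measured TCP pose, the force and the opening at its end, in the units of the state.
- bot.read_state(): the state, without advancing time (a new reading comes with each control period).
- bot.capture(name): name is "side" or "top"; returns the picture (480x640x3 uint8, red, green, blue); there is no depth.
- bot.get_calibration(name): a dict with "fx", "fy", "cx", "cy" (pixels), "rvec" (rotation vector, rad) and "tvec" (3), from world to camera coordinates, as OpenCV has them. Camera axes: x right, y down, z forward; pixel columns grow to the right and rows downward; lengths in m; the calibration is good to about 2 mm. A picture is of the moment at which its call begins. get_calibration takes no time and is no camera call.
- bot.hand_in(): hands the job in, once; it reports no verdict.
Trained networks look in the newest picture that a camera, given by its name, has taken for a name from the list of things; names that differ only in an ending like _2 or _b are one class to them, and where a whole thing is asked for, a point or a joint stands for the part that bears it (a point fixed in the world has none). Each returns a list of dicts, best first, with "p" (0 to 1); they miss things now and then, are a little off and sometimes report something else, mostly with a low value. They report only what shows in the picture. A call takes as long as a camera call. They do not tell look-alikes from the thing itself.
- bot.find_in(name, camera): "point" ([x, y, z] in m, in world coordinates, good to about 4 mm: the middle of the surface that is visible of it).
The state is a dict: "time_s": time; "joint_positions": joint angles; "qvel": joint speeds; "tau": joint torques, N m; "position": TCP position; "tcp_rot": TCP orientation; "force": force on the tool from outside, world axes, zero at the start; "moment": the same for the moment, N m; "opening": opening from 0.0 (shut) to 1.0 (fully open).
Only numpy, scipy, OpenCV 4.12 (cv2) and the standard library are available. Lean on these libraries where they do the work, as an engineer would, in place of code of your own. Each camera call takes 0.05 s, during which the arm holds its last target.

### The job

Take the telescopic hook pole from its rest, catch the drop ring of the raised locker's flap with the hook and swing the flap gently down until it lies fully open on its stop. Then unhook the pole and lay it back in both saddles of its rest. Touch the locker only with the pole, feel your way rather than force it (never push or pull harder than about 20 N), do not let the flap slam, and leave everything else on the bench where it is.

Things in the scene. Friction and masses are not known exactly. Their poses are not given: they have to be found in the camera images.
- locker: white raised locker on the legs of its bench rack, 320 wide, 240 deep, top 362 mm above the bench; origin on the bench under its middle, x from its front to its back (the flap is on the -x side), y along its width, z up. The flap's hinge line runs along y at x = -120, z = 160 mm. The flap covers the front: 12 thick, 320 wide, 188 mm high, outer face at x = -132 mm when shut
- flap (a joint): angle of the flap, rad: 0 shut (upright), 1.571 fully down (level, on its stop). It turns about its lower edge, the upper edge coming out and down. Friction stays keep it at any angle it is left at, even against its weight (450 g, may differ by a fifth): moving it takes about 5 N at the ring when shut, 1 to 3 N near the bottom, more when moved fast
- ring_hinge (a point): middle of the hinge pin of the flap's steel drop ring (the eye), 140 mm up the flap from its hinge line, 6 mm in front of the outer face; axes of the flap: z up it, -x out of its face, y along the pin. The ring is 6 mm round bar: two arms 40 mm apart inside run from two lugs to a cross bar, straight over its middle 30 mm, whose axis lies 44 mm from the pin
- flap_face (a point): point of the flap's outer face straight behind the middle of the pin; the face is flat and bare here between the lugs and arms, and above and below. The ring turns on its pin from flat on the face (hanging down) to 100 degrees out. A little stiff (0.02 N m), it stays as it was left: at the start 7 to 20 degrees out from the face, not measured. At 7 degrees only 8 mm is free behind the bar
- pole: telescopic hook pole, 140 g: flat-sided black handle 110 long, 24 wide, 28 mm high, then an 11 mm tube with a clamp collar 190 to 212 mm ahead, out of which comes an 8 mm steel rod, its end turned down at right angles as the hook. Origin on the rod's axis in the middle of the handle (the rod itself is not measured); x along the pole to the hook, y across the handle, z up. Balance point 110 to 150 mm ahead
- rest: fixed pole rest: foot 160 x 60 mm on the bench and two V saddles, open upward, 76 and 178 mm ahead of its origin along its x, under the pole's tube. The pole belongs in it with its origin 55 mm straight above that of the rest, x along the rest's x, hook pointing down. The V's are about 48 mm wide at the top, which is 70 mm above the bench
- collar (a point): fixed on the pole's axis at x = 212 mm, where the rod comes out of the collar. The hook is a 7 mm pin, pointing to the pole's -z, ending in a round point 24 mm below the rod's axis (20 mm below its underside). The rod is firmly clamped wherever its last user left it: the pin's axis stands at x = 250 to 340 mm, so 38 to 128 mm ahead of this point, not measured
- tip_box: pipette-tip box, 122 x 84 x 70 mm, origin under its centre; a bystander
- tube_rack: white tube rack, 60 x 160 x 50 mm, origin under its centre; a bystander
- reagent: amber screw jar, 68 mm across, 125 mm high, origin under its centre; a bystander
- beaker: glass beaker, 68 mm across, 80 mm high, origin under its centre; a bystander
- dishes: stack of two flat culture dishes, 90 mm across, 30 mm high, origin under its centre; a bystander, on the bench under or near the swing of the flap
- marker: lying marker pen, 140 mm long, 18 mm thick, origin under its middle; a bystander
There are look-alikes about, which are no part of the job. What is shaped like the rest but red is not meant.

How it is judged (in metres and radians):
On the way, in this order (a step that is already met when the one before it is completed fails the run):
1. the pole, hooked in the ring, is drawing the flap down: the flap between 0.5 and 1.4 rad with the pole in contact with the locker or its ring (over 0.3 N) (value of joint flap between 0.5 and 1.4 rad and contact force between pole and locker above 0.3 N), for 0.2 s.
2. the flap is fully down (beyond 1.50 rad) (value of joint flap above 1.5 rad), for 0.2 s.
At the end, for the whole second after the job is handed in: The flap is at rest beyond 1.50 rad, fully down. The pole lies still in both saddles of its rest: its origin within 30 mm along, 8 mm across and -8 to +7 mm in height of its place in the rest, its axis within 0.08 rad of that of the rest (value of joint flap above 1.5 rad and velocity of joint flap below 0.05 rad/s and x of pole in the frame of rest between -0.03 and 0.03 m and y of pole in the frame of rest between -0.008 and 0.008 m and z of pole in the frame of rest between 0.047 and 0.062 m and angle between the x axis of pole and the x axis of rest, either way round below 0.08 rad and linear speed of pole below 0.02 m/s); the robot touches nothing.
It fails at once if the pole presses or pulls on the locker, flap or ring with more than 20 N (contact force between pole and locker above 20 N).
It fails at once if the fingers or the arm touch the locker, flap or ring (over 1 N) (contact force between any of the fingers, the arm and locker above 1 N).
It fails at once if the flap slams: it turns faster than 1.2 rad/s (velocity of joint flap above 1.2 rad/s).
It fails at once if a bystander is moved more than 25 mm or knocked over (distance of any of tip_box, tube_rack, reagent, beaker, dishes, marker from where it was at the start of the episode above 0.025 m or angle between any of tip_box, tube_rack, reagent, beaker, dishes, marker's own z axis and vertical above 0.35 rad).
It also fails if it takes over 61 s, if anything falls off the work surface, if the arm or the gripper's body presses on something with over 40 N, if the wrist force passes 120 N, or if a joint passes its speed limit or range.

## Working session

There is one attempt and no reset: what is moved stays moved. The work goes in short steps, Python scripts to look and compute and a tool call to move; the robot and the scene stay as the last step left them, time stands still between calls to the robot, and variables do not carry over. Pictures are saved under pics/ and viewed, and the job is handed in when it is done.

Besides the shell and the picture viewer there is one more tool, called as a command line: name --argument value ..., lists and objects as JSON in quotes. apply_moves: Moves the arm, as the interface text tells. Its arguments: {"type":"object","properties":{"motion":{"type":"string"}},"required":["motion"]}

```bash
ls; mkdir -p pics; python3 - <<'E'
from rig import bot
import cv2
s=bot.read_state(); print(s['time_s'],s['position'],s['opening'],bot.pinch_z); print(s['tcp_rot'])
for c in ['side','top']:
    im=bot.capture(c); cv2.imwrite(f'pics/{c}0.png',im[:,:,::-1])
    print(c,bot.get_calibration(c))
print(bot.read_state()['time_s'])
E
```

```text
pics
0.0 [ 0.24599722 -0.57368769  0.19506059] 0.9993105938294631 0.0187
[[ 9.19168505e-01  3.93864208e-01 -4.94862350e-04]
 [ 3.93864325e-01 -9.19166084e-01  2.14561080e-03]
 [ 3.90218609e-04 -2.16708650e-03 -9.99997576e-01]]
side {'fx': 499.4436316351573, 'fy': 499.4436316351573, 'cx': 314.3227891699664, 'cy': 240.05604767550307, 'rvec': array([ 2.11419475, -0.81856244,  0.37694333]), 'tvec': array([-0.50815867,  0.33609352,  1.43344955])}
top {'fx': 551.0670797728405, 'fy': 551.0670797728405, 'cx': 318.15751900699917, 'cy': 243.27642166404016, 'rvec': array([ 2.19406326, -2.18865817,  0.0732457 ]), 'tvec': array([-0.14407795,  0.55799296,  1.67894392])}
0.1
```

View pics/side0.png

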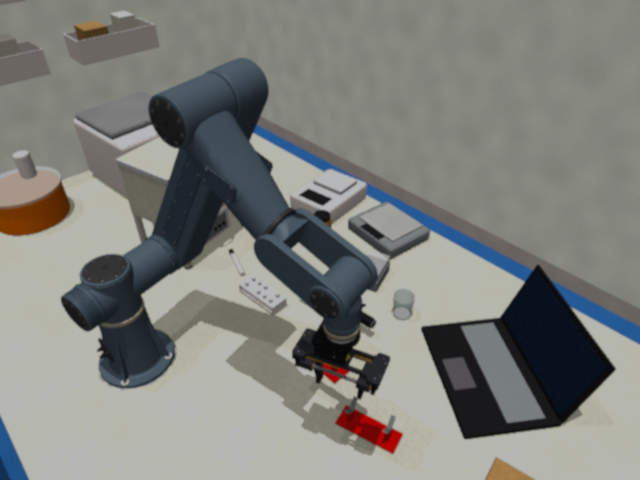

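View pics/top0.png

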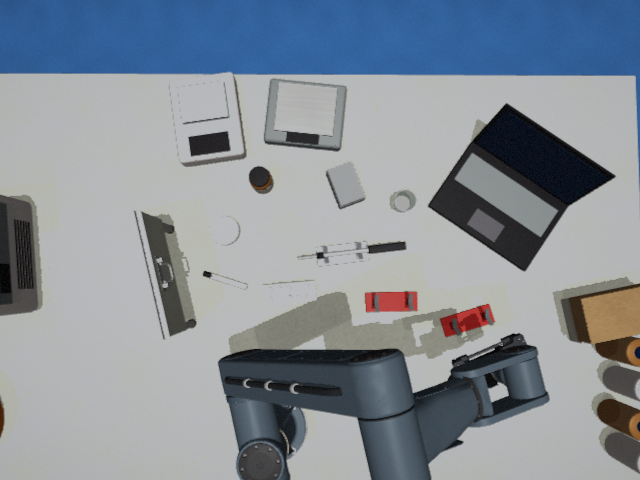

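```bash
python3 - <<'E'
from rig import bot
import numpy as np,cv2
for n,c in [('locker','top'),('locker','side'),('ring_hinge','side'),('ring_hinge','top'),('flap_face','side'),('pole','top'),('pole','side'),('rest','top'),('rest','side'),('collar','top'),('collar','side'),('dishes','top')]:
    for d in bot.find_in(n,c)[:3]:
        k=bot.get_calibration(c);K=np.array([[k['fx'],0,k['cx']],[0,k['fy'],k['cy']],[0,0,1]])
        px=cv2.projectPoints(np.array(d['point'])[None],k['rvec'],k['tvec'],K,None)[0].ravel()
        print(n,c,round(d['p'],2),np.round(d['point'],4),px.round(0))
print(bot.read_state()['time_s'])
E
```

```text
locker top 0.78 [0.4391 0.363  0.3611] [111. 283.]
locker side 0.62 [0.2867 0.3746 0.3106] [144. 178.]
ring_hinge top 0.6 [0.4644 0.2615 0.2975] [161. 273.]
pole top 0.74 [0.4382 0.3622 0.3612] [112. 283.]
pole top 0.59 [ 0.5375 -0.3033  0.067 ] [372. 249.]
pole side 0.68 [ 0.5429 -0.3857  0.0712] [367. 318.]
rest top 0.91 [ 0.3772 -0.3723  0.0111] [393. 302.]
rest top 0.82 [ 0.5228 -0.2194  0.0029] [343. 255.]
rest top 0.72 [ 0.3211 -0.6028  0.0052] [467. 321.]
rest side 0.73 [ 0.3215 -0.6051  0.0056] [369. 430.]
rest side 0.52 [ 0.3739 -0.4252  0.008 ] [334. 373.]
rest side 0.43 [ 0.5461 -0.3872  0.0692] [368. 318.]
collar top 0.91 [ 0.5349 -0.3027  0.0628] [372. 250.]
collar side 0.56 [ 0.5378 -0.3896  0.067 ] [367. 321.]
dishes top 0.75 [0.5979 0.1421 0.0291] [225. 230.]
0.7
```

```bash
python3 - <<'E'
import cv2
im=cv2.imread('pics/top0.png')
cv2.imwrite('pics/c1.png',cv2.resize(im[225:280,280:420],None,fx=5.7,fy=5.7,interpolation=cv2.INTER_CUBIC))
cv2.imwrite('pics/c2.png',cv2.resize(im[195:350,20:220],None,fx=3.8,fy=3.8,interpolation=cv2.INTER_CUBIC))
E
```

```text
(no output)
```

View pics/c1.png

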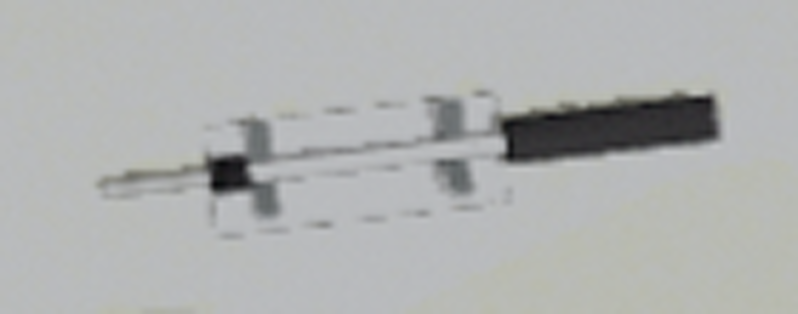

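View pics/c2.png

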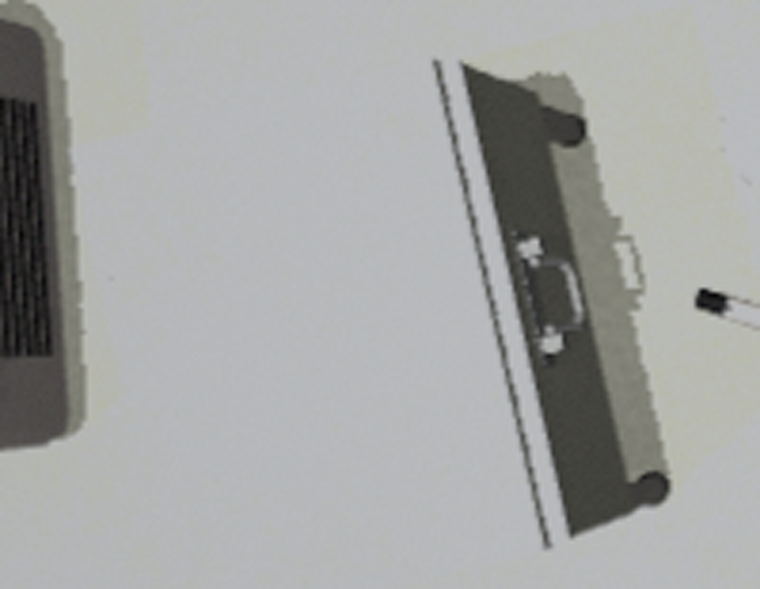

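```bash
cat > h.py <<'E'
from rig import bot
import numpy as np,cv2
def KK(c):
    k=bot.get_calibration(c);K=np.array([[k['fx'],0,k['cx']],[0,k['fy'],k['cy']],[0,0,1.]])
    return K,cv2.Rodrigues(k['rvec'])[0],np.array(k['tvec'])
def ray(c,uv,z):
    K,R,t=KK(c); d=R.T@np.linalg.inv(K)@np.array([uv[0],uv[1],1.]); o=-R.T@t
    return o+d*(z-o[2])/d[2]
def proj(c,P):
    K,R,t=KK(c); P=np.atleast_2d(P).astype(float)
    return cv2.projectPoints(P,cv2.Rodrigues(R)[0],t,K,None)[0].reshape(-1,2)
E
python3 - <<'E'
from h import *
np.set_printoptions(precision=4,suppress=True)
K,R,t=KK('top');print('cam',-R.T@t)
f=lambda x,y:(x/3.8+20-.37,y/3.8+195-.37)
g=lambda x,y:(x/5.7+280-.41,y/5.7+225-.41)
a=ray('top',f(462,62),.348);b=ray('top',f(570,537),.348);print('flapfront',a,b,np.linalg.norm(a-b),(a+b)/2)
a2=ray('top',f(435,60),.362);b2=ray('top',f(548,547),.362);print('line',a2,b2,np.linalg.norm(a2-b2))
for p in [(530,247),(550,343)]: print('lug',ray('top',f(*p),.300))
for p in [(575,293)]: print('bar',ray('top',f(*p),.258))
for p in [(718,118),(510,138)]: print('handle',ray('top',g(*p),.069))
for p in [(503,146),(250,172),(210,175),(100,187)]: print('axis',ray('top',g(*p),.055))
for p in [(207,125),(497,95),(510,200),(220,237)]: print('foot',ray('top',g(*p),.01))
E
```

```text
cam [ 0.4517 -0.1361  1.7113]
flapfront [0.6169 0.2984 0.348 ] [0.3091 0.222  0.348 ] 0.31715699411619735 [0.463  0.2602 0.348 ]
line [0.6165 0.3115 0.362 ] [0.3042 0.2322 0.362 ] 0.3221475547300205
lug [0.4976 0.2652 0.3   ]
lug [0.4332 0.2505 0.3   ]
bar [0.4672 0.2454 0.258 ]
handle [ 0.5498 -0.4036  0.069 ]
handle [ 0.539  -0.2945  0.069 ]
axis [ 0.5355 -0.2921  0.055 ]
axis [ 0.5214 -0.1586  0.055 ]
axis [ 0.5198 -0.1375  0.055 ]
axis [ 0.5133 -0.0795  0.055 ]
foot [ 0.5488 -0.1358  0.01  ]
foot [ 0.5655 -0.2932  0.01  ]
foot [ 0.5085 -0.3001  0.01  ]
foot [ 0.4881 -0.143   0.01  ]
```

apply_moves --motion "0.05 -0.017 0 0 0 -10 0.087;0.1 -0.034 0.01 0 0 -20 0.087;0.155 -0.052 0.02 0 0 -30 0.087;0.21 -0.071 0.03 0 0 -40 0.087;0.265 -0.09 0.04 0 0 -50 0.087;0.32 -0.108 0.05 0 0 -60 0.087;0.3727 -0.1259 0.06 0 0 -70 0.087;0.3727 -0.1259 0.06 0 0 -72.8 0.087"

```text
time_s: 1.7
position: [0.5416, -0.3081, 0.1351]
tcp_rot: [[-0.112, 0.994, -0.0], [0.994, 0.112, 0.002], [0.002, -0.0, -1.0]]
force: [-0.4, -0.7, 0.1]
opening: 1.0
```

```bash
python3 - <<'E'
from h import *
for c in ['side','top']:
    im=bot.capture(c); cv2.imwrite(f'pics/{c}1.png',im[:,:,::-1])
s=bot.read_state(); print(s['time_s'],s['position'],s['tcp_rot'],s['force'],s['joint_positions'])
E
```

```text
1.8 [ 0.53993329 -0.31078866  0.13574856] [[-1.06785033e-01  9.94282075e-01 -3.34472368e-04]
 [ 9.94282124e-01  1.06785068e-01  8.95741781e-05]
 [ 1.24778654e-04 -3.22994715e-04 -9.99999940e-01]] [0.15795623 0.62112025 0.14731715] [-4.01837485e+01  3.40987869e+01  8.56444275e+01 -9.72393900e-03
  6.02747382e+01 -4.63089465e+01]
```

View pics/side1.png

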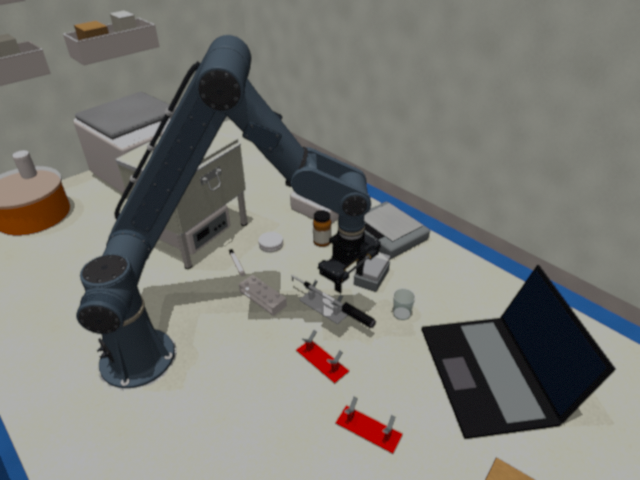

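View pics/top1.png

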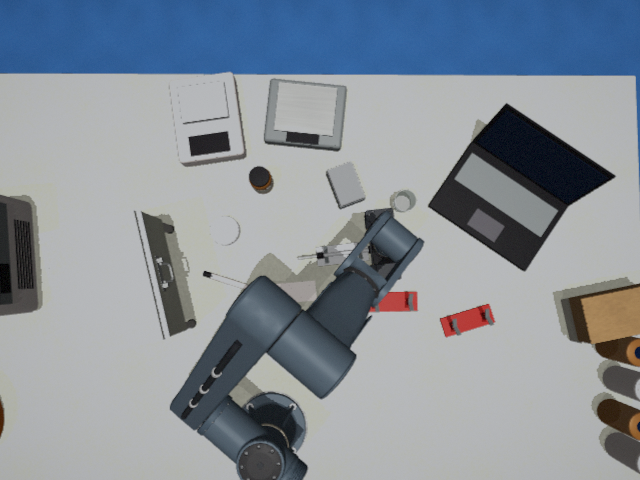

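```bash
python3 - <<'E'
from h import *
im=cv2.imread('pics/side1.png')
cv2.imwrite('pics/d1.png',cv2.resize(im[260:335,280:385],None,fx=7,fy=7,interpolation=cv2.INTER_CUBIC))
cv2.imwrite('pics/d2.png',cv2.resize(im[130:220,170:260],None,fx=6.5,fy=6.5,interpolation=cv2.INTER_CUBIC))
X=np.array([-.2425,.970,0]);Y=np.array([-.970,-.2425,0]);O=np.array([.463,.2602,0])+.132*X
L=lambda x,y,z:O+x*X+y*Y+np.array([0,0,z])
pts={'TL':L(-.132,.16,.348),'TR':L(-.132,-.16,.348),'BL':L(-.132,.16,.16),'BR':L(-.132,-.16,.16),'eye':L(-.138,0,.3)}
for a in (0,7,12,20): pts[f'bar{a}']=L(-.138-.044*np.sin(np.radians(a)),0,.3-.044*np.cos(np.radians(a)))
for k,v in pts.items():
    p=proj('side',v)[0]; print(k,v.round(4),p.round(1),((p-[170,130]+.42)*6.5).round(0))
E
```

```text
TL [0.3078 0.2214 0.348 ] [171.1 184.6] [ 10. 357.]
TR [0.6182 0.299  0.348 ] [240.6 142.7] [461.  85.]
BL [0.3078 0.2214 0.16  ] [182.3 233.9] [ 82. 678.]
BR [0.6182 0.299  0.16  ] [246.  189.1] [497. 387.]
eye [0.4645 0.2544 0.3   ] [211.6 175.7] [273. 300.]
bar0 [0.4645 0.2544 0.256 ] [213.4 187.1] [285. 374.]
bar7 [0.4658 0.2492 0.2563] [214.6 187.5] [293. 376.]
bar12 [0.4667 0.2455 0.257 ] [215.4 187.6] [298. 377.]
bar20 [0.4681 0.2398 0.2587] [216.7 187.7] [306. 378.]
```

View pics/d1.png

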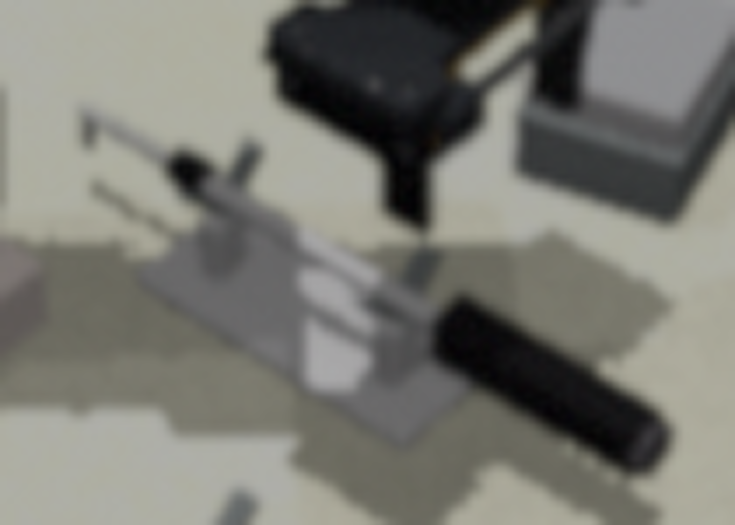

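View pics/d2.png

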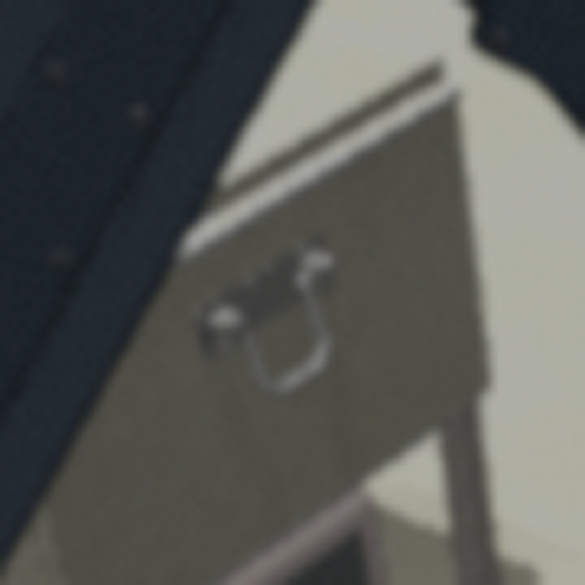

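```bash
python3 - <<'E'
from h import *
u=np.array([-.1045,.9945,0]);o=np.array([.543,-.349,.055])
for c,s,of in (('side',7,(280,260)),('top',5.7,(280,225))):
  for x in (-.055,.055,.19,.212,.262,.266,.27,.274):
    p=proj(c,o+x*u)[0]; q=proj(c,o+x*u-[0,0,.024])[0]
    print(c,x,((p-of+.43)*s).round(0),((q-of+.43)*s).round(0))
E
```

```text
side -0.055 [652. 454.] [649. 493.]
side 0.055 [446. 327.] [445. 365.]
side 0.19 [215. 184.] [216. 222.]
side 0.212 [179. 161.] [180. 200.]
side 0.262 [100. 112.] [102. 151.]
side 0.266 [ 93. 109.] [ 96. 147.]
side 0.27 [ 87. 105.] [ 89. 143.]
side 0.274 [ 81. 101.] [ 83. 139.]
top -0.055 [714. 122.] [707. 124.]
top 0.055 [507. 143.] [503. 145.]
top 0.19 [253. 169.] [252. 171.]
top 0.212 [211. 173.] [211. 175.]
top 0.262 [117. 183.] [118. 185.]
top 0.266 [110. 184.] [111. 185.]
top 0.27 [102. 184.] [104. 186.]
top 0.274 [ 95. 185.] [ 96. 187.]
```

apply_moves --motion "0 -0.0005 0.025 0 0 0.1 0.087;0 -0.001 0.05 0 0 0.1 0.087;0 -0.001 0.075 0 0 0.1 0.087;0 -0.001 0.092 0 0 0.1 0.087;0 -0.001 0.0995 0 0 0.1 0.087;0 -0.001 0.0995 0 0 0.1 0.087;0 -0.001 0.0995 0 0 0.1 0.05;0 -0.001 0.0995 0 0 0.1 0.02"

```text
time_s: 2.8
position: [0.5387, -0.3124, 0.0375]
tcp_rot: [[-0.103, 0.995, 0.001], [0.995, 0.103, -0.001], [-0.001, 0.001, -1.0]]
force: [-0.1, 0.3, 0.1]
opening: 0.852
```

apply_moves --motion "0 0 0 0 0 0 0.01;0 0 0 0 0 0 0.005;0 0 0 0 0 0 0.0;0 0 0 0 0 0 0.0;0 0 0 0 0 0 0.0;0 0 0 0 0 0 0.0;0 0 0 0 0 0 0.0;0 0 0 0 0 0 0.0"

```text
time_s: 3.8
position: [0.5389, -0.3124, 0.0369]
tcp_rot: [[-0.102, 0.995, 0.001], [0.995, 0.102, -0.001], [-0.001, 0.001, -1.0]]
force: [2.7, 0.7, 1.4]
opening: 0.269
```

```bash
python3 - <<'E'
from h import *
for c in ['side','top']:
    im=bot.capture(c); cv2.imwrite(f'pics/{c}2.png',im[:,:,::-1])
im=cv2.imread('pics/side2.png')
cv2.imwrite('pics/d1b.png',cv2.resize(im[260:335,280:385],None,fx=7,fy=7,interpolation=cv2.INTER_CUBIC))
s=bot.read_state(); print(s['time_s'],s['position'],s['tcp_rot'],s['force'],s['moment'],s['opening']*87)
E
```

```text
3.9 [ 0.53884875 -0.31241924  0.03684672] [[-1.02448105e-01  9.94737332e-01  1.42343485e-03]
 [ 9.94737891e-01  1.02449328e-01 -8.14893319e-04]
 [-9.56434749e-04  1.33246030e-03 -9.99998655e-01]] [2.4062134  0.15167818 1.79444674] [-0.00621543 -0.53359441 -0.10011308] 23.066185784009868
```

View pics/d1b.png

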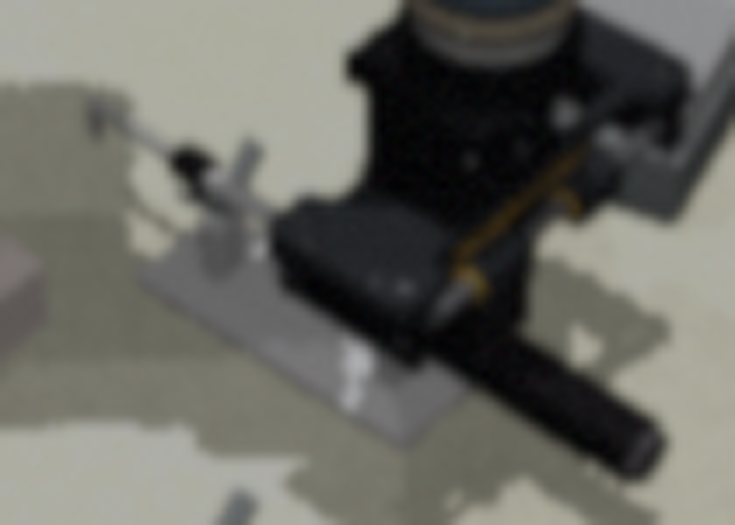

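apply_moves --motion "0 0 -0.005 0 0 0 0.0;0 0 -0.02 0 0 0 0.0;0 0 -0.045 0 0 0 0.0;0 0 -0.075 0 0 0 0.0;0 0 -0.105 0 0 0 0.0;0 0 -0.13 0 0 0 0.0;0 0 -0.15 0 0 0 0.0;0 0 -0.15 0 0 0 0.0"

```text
time_s: 4.9
position: [0.5386, -0.3127, 0.1888]
tcp_rot: [[-0.103, 0.995, 0.003], [0.995, 0.103, -0.003], [-0.003, 0.002, -1.0]]
force: [0.2, -0.8, -1.4]
opening: 0.268
```

apply_moves --motion "0.03 0.003 -0.01 0 0 -1 0.0;0.07 0.0065 -0.025 0 0 -2 0.0;0.115 0.0105 -0.04 0 0 -3.5 0.0;0.16 0.0145 -0.055 0 0 -5 0.0;0.205 0.019 -0.067 0 0 -6.5 0.0;0.245 0.0225 -0.077 0 0 -8.1 0.0;0.27 0.025 -0.084 0 0 -8.1 0.0;0.2804 0.0258 -0.084 0 0 -8.1 0.0"

```text
time_s: 5.9
position: [0.5342, -0.0291, 0.2702]
tcp_rot: [[-0.244, 0.97, -0.001], [0.97, 0.244, -0.0], [0.0, -0.001, -1.0]]
force: [-1.1, -0.1, -1.1]
opening: 0.267
```

```bash
python3 - <<'E'
from h import *
for c in ['side','top']:
    im=bot.capture(c); cv2.imwrite(f'pics/{c}3.png',im[:,:,::-1])
s=bot.read_state(); print(s['time_s'],s['position'],s['tcp_rot'],s['force'],s['moment'],s['opening']*87)
im=cv2.imread('pics/side3.png')
cv2.imwrite('pics/d3.png',cv2.resize(im[140:250,190:340],None,fx=5.2,fy=5.2,interpolation=cv2.INTER_CUBIC))
im=cv2.imread('pics/top3.png')
cv2.imwrite('pics/d3t.png',cv2.resize(im[205:315,120:270],None,fx=5.2,fy=5.2,interpolation=cv2.INTER_CUBIC))
E
```

```text
6.0 [ 0.53415848 -0.02980744  0.26972285] [[-2.43169516e-01  9.69981642e-01 -2.04956119e-03]
 [ 9.69983575e-01  2.43170378e-01  1.78775662e-04]
 [ 6.71801679e-04 -1.94456790e-03 -9.99997884e-01]] [ 0.51280036 -0.53021238 -1.99085588] [-0.14140613 -0.15782315  0.00642434] 23.31063014827357
```

View pics/d3.png

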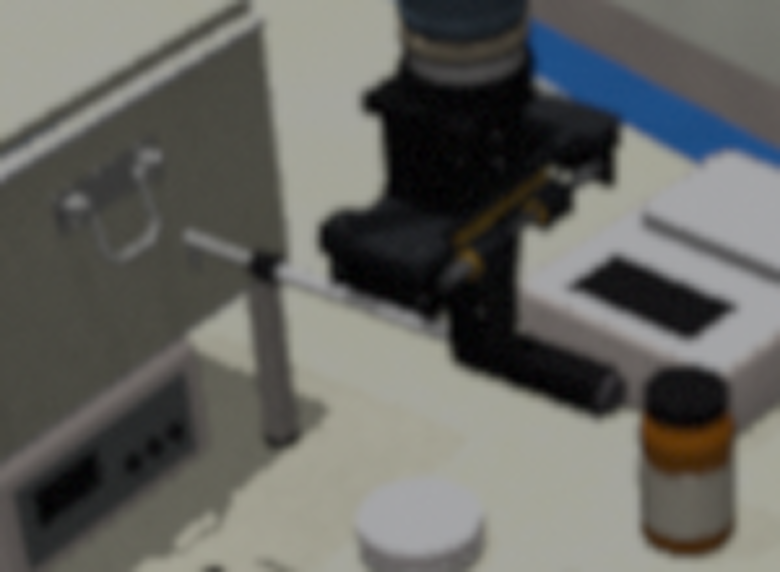

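View pics/d3t.png

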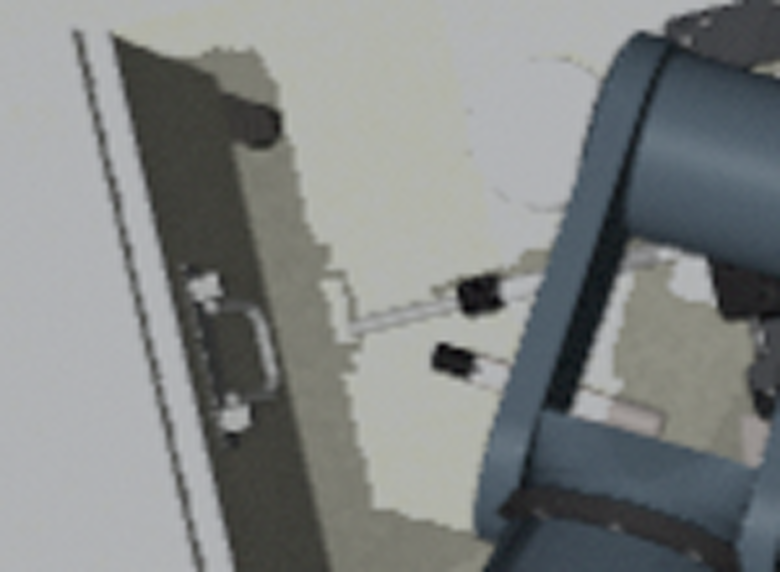

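```bash
python3 - <<'E'
from h import *
s=bot.read_state();p=np.array(s['position']);R=np.array(s['tcp_rot']);tx=R[:,0]
o=p+np.array([0,0,.0182])
for c,of in (('side',(190,140)),('top',(120,205))):
  for x in (.0182,.212-.0368,.230,.234):
    q=proj(c,[o+x*tx,o+x*tx-[0,0,.024]]); print(c,x,((q-of+.4)*5.2).round(0).tolist())
F=np.array([.463,.2602]);X=np.array([-.2426,.9701]);Y=np.array([-.9701,-.2426])
pin=(o+.23*tx)[:2];print(pin,'out',-(pin-F)@X,'lat',(pin-F)@Y)
E
```

```text
side 0.0182 [[461.0, 338.0], [463.0, 371.0]]
side 0.1752 [[256.0, 259.0], [261.0, 292.0]]
side 0.23 [[189.0, 233.0], [194.0, 266.0]]
side 0.234 [[185.0, 231.0], [189.0, 264.0]]
top 0.0182 [[772.0, 224.0], [776.0, 226.0]]
top 0.1752 [[464.0, 300.0], [474.0, 301.0]]
top 0.23 [[357.0, 326.0], [368.0, 327.0]]
top 0.234 [[349.0, 328.0], [360.0, 329.0]]
[0.47822949 0.19328878] out 0.06860524520813634 lat 0.0014585339738765358
```

apply_moves --motion "0.01 -0.001 -0.003 0 0 0 0.0;0.022 -0.001 -0.003 0 0 0 0.0;0.034 -0.001 -0.003 0 0 0 0.0;0.043 -0.001 -0.003 0 0 0 0.0;0.049 -0.001 -0.003 0 0 0 0.0;0.054 -0.001 -0.003 0 0 0 0.0;0.058 -0.001 -0.003 0 0 0 0.0;0.058 -0.001 -0.003 0 0 0 0.0"

```text
time_s: 7.0
position: [0.52, 0.0257, 0.2736]
tcp_rot: [[-0.242, 0.97, 0.0], [0.97, 0.242, -0.0], [-0.0, -0.0, -1.0]]
force: [-0.1, -0.2, -0.8]
opening: 0.269
```

```bash
cat > look.py <<'E'
from h import *
import sys
n=sys.argv[1]
for c,(y0,y1,x0,x1),sc in (('side',(140,250,190,340),5.2),('top',(205,315,120,270),5.2)):
    if len(sys.argv)>2 and c not in sys.argv[2]: continue
    im=bot.capture(c)[:,:,::-1]; cv2.imwrite(f'pics/{c}{n}.png',im)
    cv2.imwrite(f'pics/z{n}{c}.png',cv2.resize(im[y0:y1,x0:x1],None,fx=sc,fy=sc,interpolation=cv2.INTER_CUBIC))
s=bot.read_state();p=np.array(s['position']);R=np.array(s['tcp_rot']);tx=R[:,0]
o=p-.0182*R[:,2]
F=np.array([.463,.2602]);X=np.array([-.2426,.9701]);Y=np.array([-.9701,-.2426])
pin=o+.23*tx
np.set_printoptions(precision=4,suppress=True)
print(s['time_s'],'out',-(pin[:2]-F)@X,'lat',(pin[:2]-F)@Y,'rodz',pin[2],'f',s['force'],'m',s['moment'])
print('tcp',p,tx,R[:,2])
E
python3 look.py 4
```

```text
7.1 out 0.011642759485328509 lat 0.0013297358344674614 rodz 0.29170974272006794 f [ 0.4667 -0.1993 -1.6244] m [-0.1778 -0.1572  0.0532]
tcp [0.5201 0.0254 0.2736] [-0.2418  0.9703 -0.0002] [ 0.0001 -0.0002 -1.    ]
```

View pics/z4side.png

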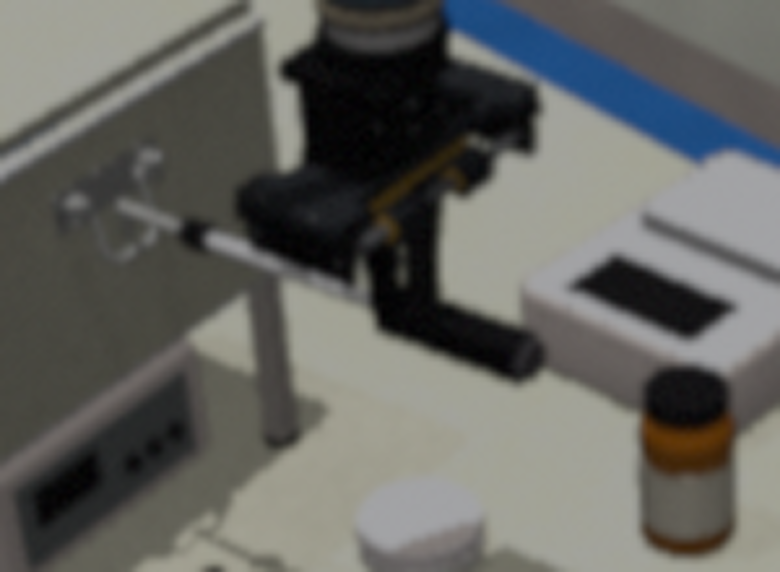

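View pics/z4top.png

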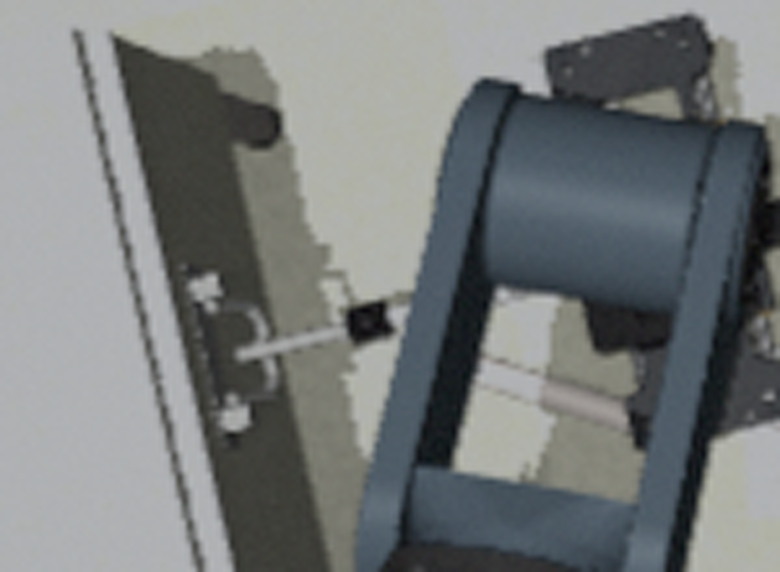

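apply_moves --motion "0.001 0 0 0 0 0 0.0;0.002 0 0 0 0 0 0.0;0.003 0 0 0 0 0 0.0;0.004 0 0 0 0 0 0.0;0.0045 0 0 0 0 0 0.0;0.005 0 0 0 0 0 0.0;0.005 0 0 0 0 0 0.0;0.005 0 0 0 0 0 0.0"

```text
time_s: 8.1
position: [0.5189, 0.0304, 0.2736]
tcp_rot: [[-0.242, 0.97, 0.0], [0.97, 0.242, -0.0], [-0.0, 0.0, -1.0]]
force: [0.7, -0.2, -1.6]
opening: 0.268
```

```bash
python3 look.py 5 top
```

```text
8.15 out 0.006505214698102942 lat 0.0013568853537616757 rodz 0.29174285768321806 f [-0.0615  0.1203 -1.2045] m [-0.0352 -0.1494 -0.0062]
tcp [0.5189 0.0304 0.2735] [-0.2417  0.9703  0.    ] [ 0.  0. -1.]
```

View pics/z5top.png

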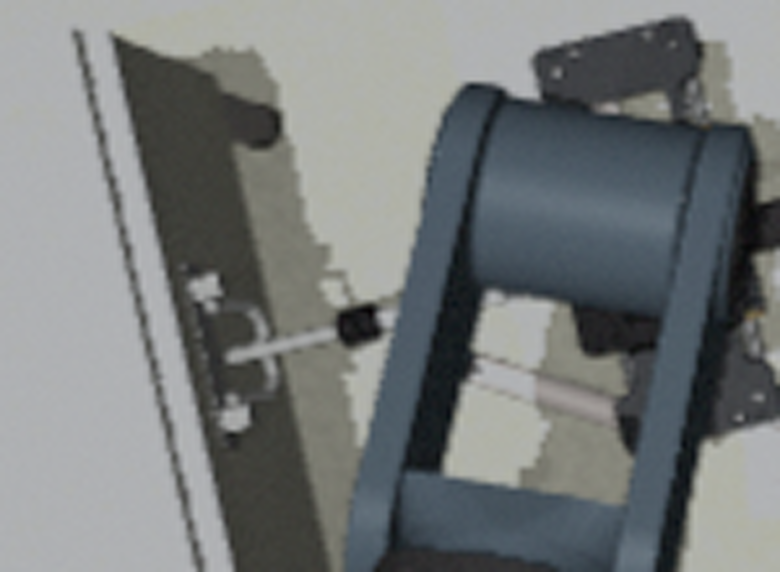

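apply_moves --motion "0.0005 0 0 0 0 0 0.0;0.001 0 0 0 0 0 0.0;0.0015 0 0 0 0 0 0.0;0.002 0 0 0 0 0 0.0;0.0025 0 0 0 0 0 0.0;0.0025 0 0 0 0 0 0.0;0.0025 0 0 0 0 0 0.0;0.0025 0 0 0 0 0 0.0"

```text
time_s: 9.15
position: [0.5183, 0.0328, 0.2735]
tcp_rot: [[-0.242, 0.97, 0.0], [0.97, 0.242, -0.0], [-0.0, 0.0, -1.0]]
force: [-0.1, -0.7, -1.4]
opening: 0.269
```

```bash
python3 look.py 6 x
```

```text
9.15 out 0.004021254413147901 lat 0.0013544305457056547 rodz 0.2917411351992062 f [-0.1478 -0.6572 -1.4134] m [-0.1405 -0.1191 -0.0423]
tcp [0.5183 0.0328 0.2735] [-0.2418  0.9703 -0.    ] [ 0. -0. -1.]
```

apply_moves --motion "0 0 0.0015 0 0 0 0.0;0 0 0.003 0 0 0 0.0;0 0 0.005 0 0 0 0.0;0 0 0.007 0 0 0 0.0;0 0 0.009 0 0 0 0.0;0 0 0.011 0 0 0 0.0;0 0 0.012 0 0 0 0.0;0 0 0.012 0 0 0 0.0"

```text
time_s: 10.15
position: [0.5182, 0.0328, 0.2615]
tcp_rot: [[-0.242, 0.97, -0.0], [0.97, 0.242, 0.0], [0.0, -0.0, -1.0]]
force: [-0.1, 0.2, -2.0]
opening: 0.268
```

```bash
python3 look.py 7
```

```text
10.25 out 0.0039922760286912285 lat 0.0013447056929358021 rodz 0.27980091958404274 f [-0.4133 -0.0272 -1.799 ] m [-0.0788 -0.1347 -0.0191]
tcp [0.5183 0.0328 0.2616] [-0.2418  0.9703 -0.    ] [ 0.0001 -0.     -1.    ]
```

View pics/z7side.png

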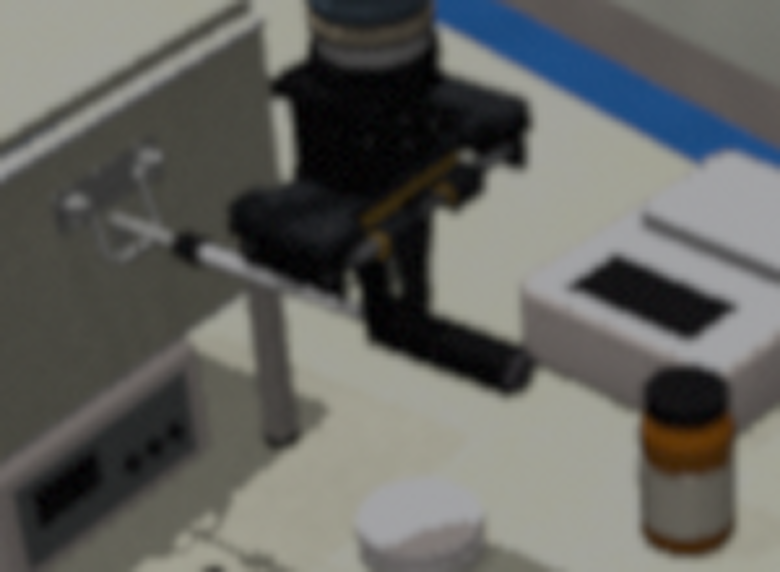

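View pics/z7top.png

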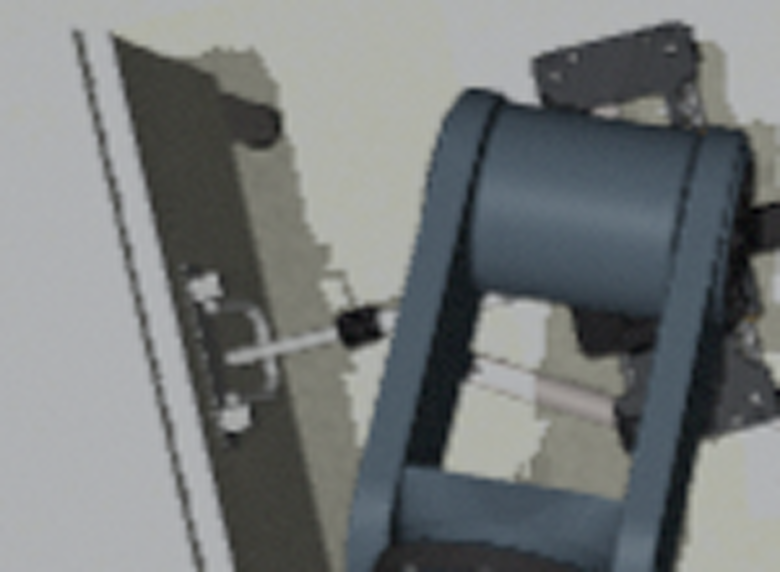

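apply_moves --motion "0 0 0.002 0 0 0 0.0;0 0 0.004 0 0 0 0.0;0 0 0.006 0 0 0 0.0;0 0 0.008 0 0 0 0.0;0 0 0.0095 0 0 0 0.0;0 0 0.0105 0 0 0 0.0;0 0 0.011 0 0 0 0.0;0 0 0.011 0 0 0 0.0"

```text
time_s: 11.25
position: [0.5182, 0.0328, 0.2506]
tcp_rot: [[-0.242, 0.97, 0.0], [0.97, 0.242, 0.0], [-0.0, 0.0, -1.0]]
force: [0.4, 0.7, -1.0]
opening: 0.269
```

```bash
python3 look.py 8 side
```

```text
11.3 out 0.003991190433686271 lat 0.0013634752701249537 rodz 0.2687693390094334 f [-0.0452 -0.1912 -2.1492] m [-0.17   -0.1391 -0.0848]
tcp [0.5183 0.0328 0.2506] [-0.2418  0.9703 -0.0001] [ 0.0001 -0.     -1.    ]
```

View pics/z8side.png

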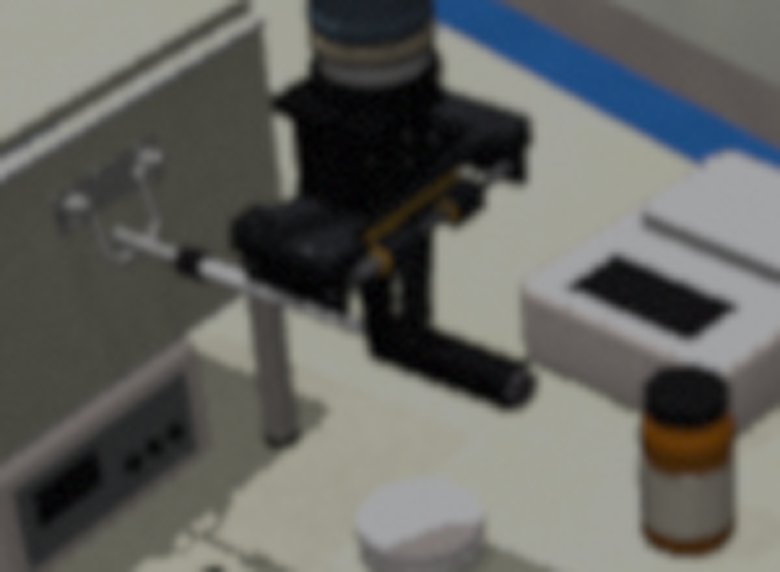

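apply_moves --motion "-0.005 0 0 0 0 0 0.0;-0.0105 0 0 0 0 0 0.0;-0.0175 0 -0.003 0 0 0 0.0;-0.024 0 -0.0075 0 0 0 0.0;-0.029 0 -0.013 0 0 0 0.0;-0.0335 0 -0.019 0 0 0 0.0;-0.0355 0 -0.0225 0 0 0 0.0;-0.0355 0 -0.0225 0 0 0 0.0"

```text
time_s: 12.3
position: [0.527, -0.0017, 0.2735]
tcp_rot: [[-0.242, 0.97, 0.001], [0.97, 0.242, -0.0], [-0.0, 0.001, -1.0]]
force: [-0.8, 0.6, -1.7]
opening: 0.27
```

```bash
python3 look.py 9
```

```text
12.4 out 0.03960267783397178 lat 0.0014441153465253184 rodz 0.29115954345851136 f [ 0.1783  0.1761 -1.1689] m [ 0.1221 -0.1267  0.0225]
tcp [ 0.5269 -0.0017  0.2731] [-0.2419  0.9703 -0.0005] [ 0.0002 -0.0005 -1.    ]
```

View pics/z9side.png

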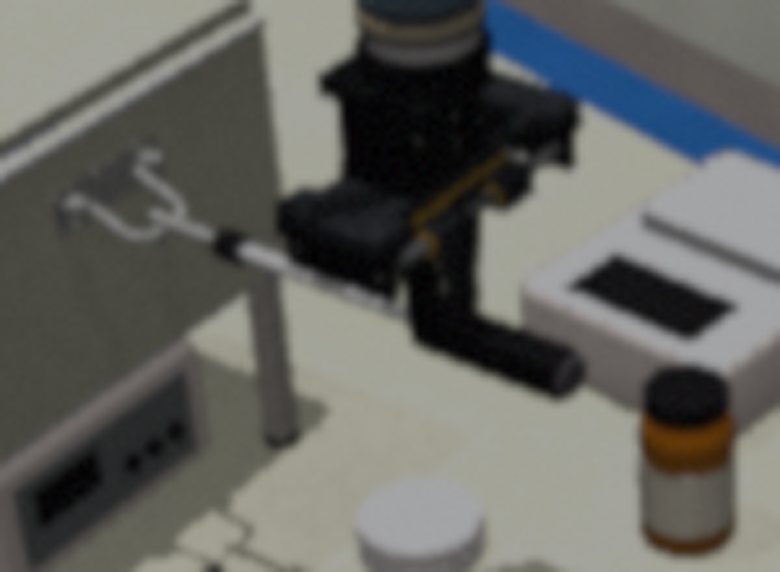

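View pics/z9top.png

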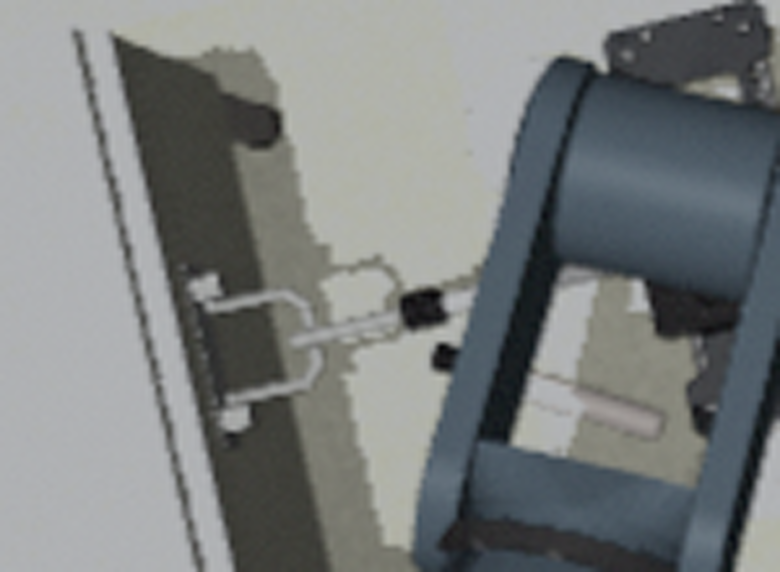

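```bash
cat > path.py <<'E'
import numpy as np
def pos(phi,th=85,g=3):
    p=np.radians(phi);b=np.radians(th-phi)
    s=18*np.cos(p)+140*np.sin(p)-12+44*np.sin(b)-6.5
    z=160+140*np.cos(p)-18*np.sin(p)-44*np.cos(b)+7+g
    return s,z
if __name__=='__main__':
    for phi in range(0,96,5): print(phi,np.round(pos(phi),1))
E
python3 path.py
```

```text
0 [ 43.3 306.2]
5 [ 55.  300.3]
10 [ 66.  293.4]
15 [ 76.5 285.5]
20 [ 86.2 276.8]
25 [ 95.1 267.3]
30 [103.1 257. ]
35 [110.3 246.1]
40 [116.4 234.6]
45 [121.5 222.6]
50 [125.6 210.2]
55 [128.5 197.5]
60 [130.3 184.5]
65 [131.  171.5]
70 [130.6 158.5]
75 [129.  145.5]
80 [126.3 132.8]
85 [122.5 120.3]
90 [117.7 108.2]
95 [111.8  96.5]
```

apply_moves --motion "-0.0025 0 -0.006 0 0 0 0.0;-0.005 0 -0.009 0 0 0 0.0;-0.0095 0 -0.010 0 0 0 0.0;-0.0155 0 -0.0085 0 0 0 0.0;-0.021 0 -0.006 0 0 0 0.0;-0.0265 0 -0.0025 0 0 0 0.0;-0.0265 0 -0.0025 0 0 0 0.0;-0.0265 0 -0.0025 0 0 0 0.0"

```text
time_s: 13.4
position: [0.5331, -0.027, 0.2757]
tcp_rot: [[-0.242, 0.97, -0.0], [0.97, 0.242, 0.0], [0.0, -0.0, -1.0]]
force: [0.1, 4.7, -1.6]
opening: 0.265
```

```bash
python3 look.py 10
```

```text
13.5 out 0.06568749162349398 lat 0.0014688256543652198 rodz 0.29399361774795624 f [-1.4657  3.8792 -2.1421] m [0.6812 0.0348 0.0359]
tcp [ 0.5332 -0.027   0.2757] [-0.242   0.9703  0.0002] [ 0.0001  0.0003 -1.    ]
```

View pics/z10side.png

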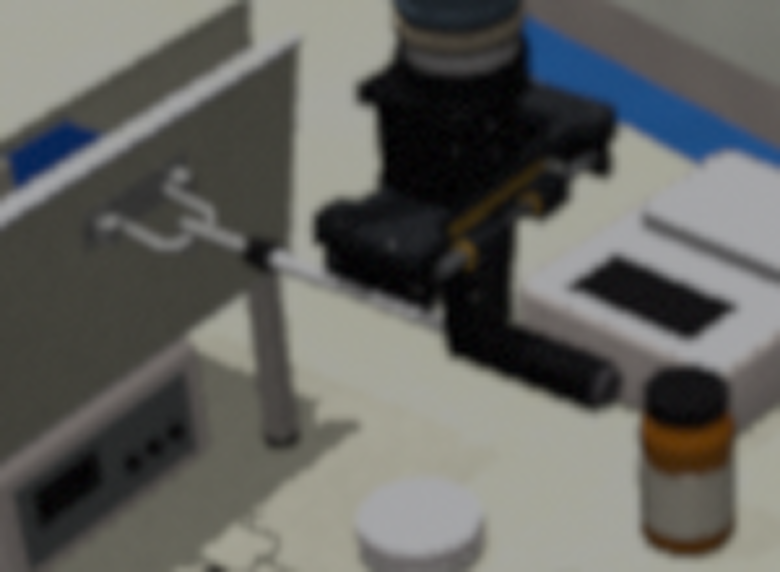

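View pics/z10top.png

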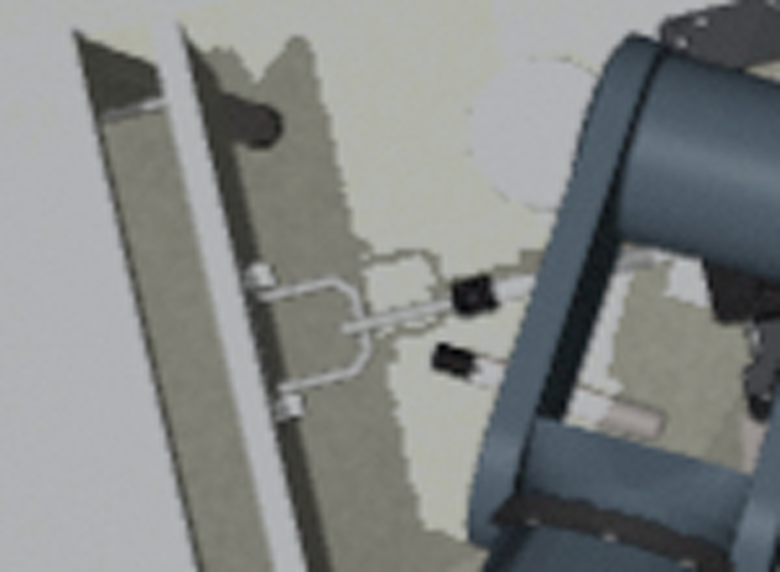

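apply_moves --motion "-0.0055 0 0.004 0 0 0 0.0;-0.0105 0 0.008 0 0 0 0.0;-0.0165 0 0.013 0 0 0 0.0;-0.022 0 0.0185 0 0 0 0.0;-0.0275 0 0.0245 0 0 0 0.0;-0.0325 0 0.0305 0 0 0 0.0;-0.037 0 0.0365 0 0 0 0.0;-0.037 0 0.0365 0 0 0 0.0"

```text
time_s: 14.5
position: [0.5424, -0.0643, 0.2387]
tcp_rot: [[-0.241, 0.97, -0.0], [0.97, 0.241, -0.001], [-0.001, -0.0, -1.0]]
force: [-0.9, 2.8, -0.7]
opening: 0.264
```

```bash
python3 look.py 11
```

```text
14.6 out 0.10396480615839808 lat 0.0011981639086364223 rodz 0.2570449460047876 f [-0.6073  0.5398  0.0968] m [0.3462 0.0496 0.0308]
tcp [ 0.5427 -0.0642  0.2393] [-0.2418  0.9703 -0.0018] [ 0.001  -0.0016 -1.    ]
```

View pics/z11side.png

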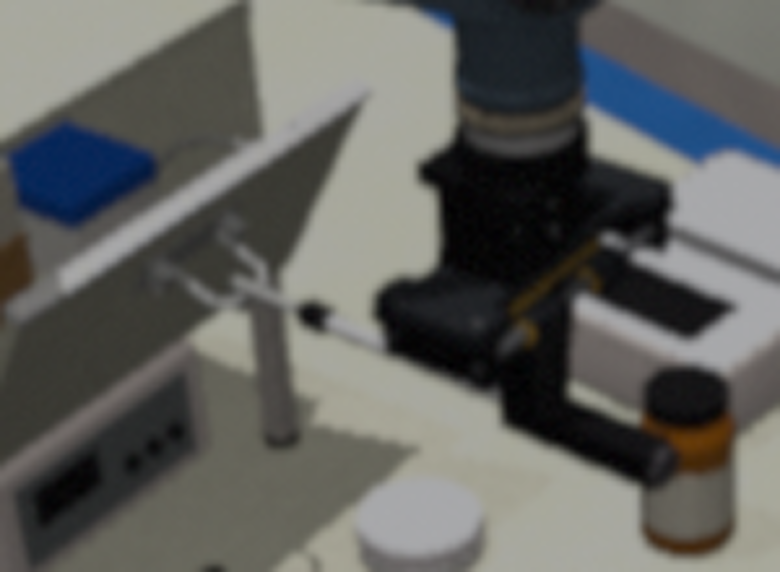

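View pics/z11top.png

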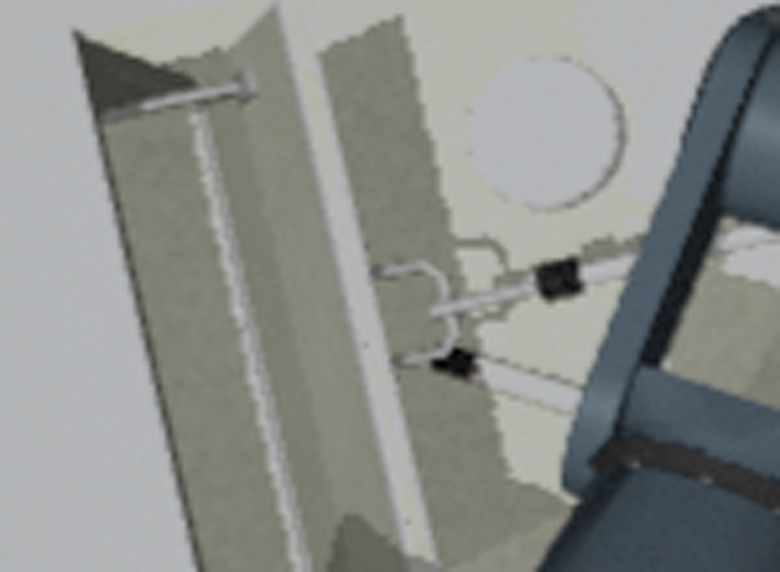

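apply_moves --motion "-0.0045 0 0.0065 0 0 0 0.0;-0.0085 0 0.013 0 0 0 0.0;-0.012 0 0.020 0 0 0 0.0;-0.0155 0 0.027 0 0 0 0.0;-0.0185 0 0.0345 0 0 0 0.0;-0.021 0 0.042 0 0 0 0.0;-0.023 0 0.0495 0 0 0 0.0;-0.023 0 0.0495 0 0 0 0.0"

```text
time_s: 15.6
position: [0.5477, -0.0862, 0.1889]
tcp_rot: [[-0.242, 0.97, -0.001], [0.97, 0.242, -0.001], [-0.001, -0.001, -1.0]]
force: [-0.6, 1.2, -0.5]
opening: 0.266
```

```bash
python3 look.py 12
```

```text
15.7 out 0.1266171460424185 lat 0.0013484318167241575 rodz 0.20755231372947758 f [-0.5353  1.344  -0.5041] m [ 0.3515 -0.073  -0.0346]
tcp [ 0.5481 -0.0861  0.1896] [-0.242   0.9703 -0.0012] [ 0.0006 -0.0011 -1.    ]
```

View pics/z12side.png

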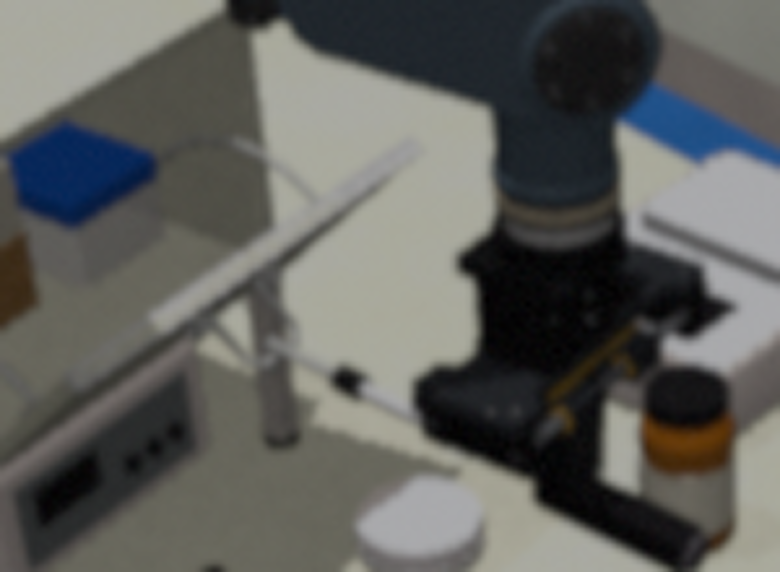

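View pics/z12top.png

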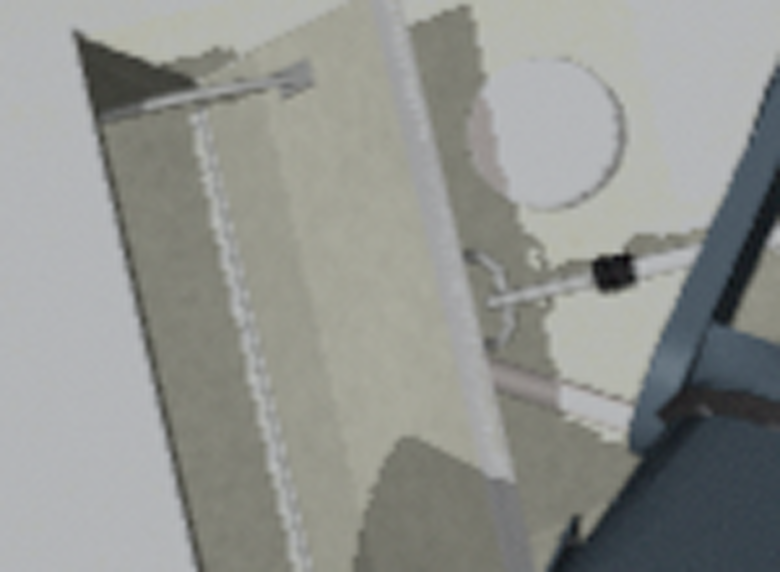

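apply_moves --motion "-0.002 0 0.0075 0 0 0 0.0;-0.0035 0 0.015 0 0 0 0.0;-0.0045 0 0.023 0 0 0 0.0;-0.005 0 0.031 0 0 0 0.0;-0.005 0 0.0385 0 0 0 0.0;-0.0045 0 0.0465 0 0 0 0.0;-0.004 0 0.054 0 0 0 0.0;-0.004 0 0.054 0 0 0 0.0"

```text
time_s: 16.7
position: [0.5483, -0.0893, 0.1349]
tcp_rot: [[-0.242, 0.97, -0.001], [0.97, 0.242, 0.0], [0.001, -0.001, -1.0]]
force: [-0.6, 1.7, -0.1]
opening: 0.268
```

```bash
python3 look.py 13
```

```text
16.8 out 0.13009690731801027 lat 0.001407186807028366 rodz 0.15370129537384175 f [0.2627 0.5647 0.1888] m [ 0.2512 -0.0804 -0.0573]
tcp [ 0.5489 -0.0895  0.1356] [-0.242   0.9703 -0.0003] [ 0.0002 -0.0002 -1.    ]
```

View pics/z13side.png

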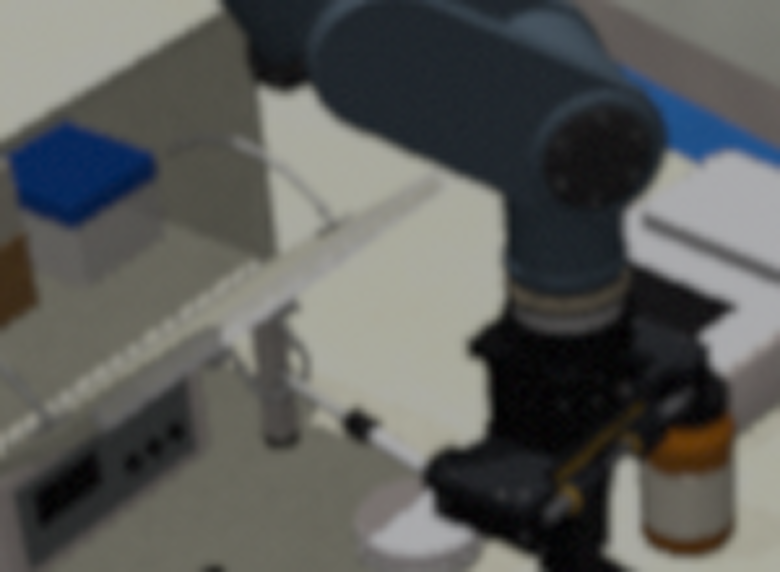

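View pics/z13top.png

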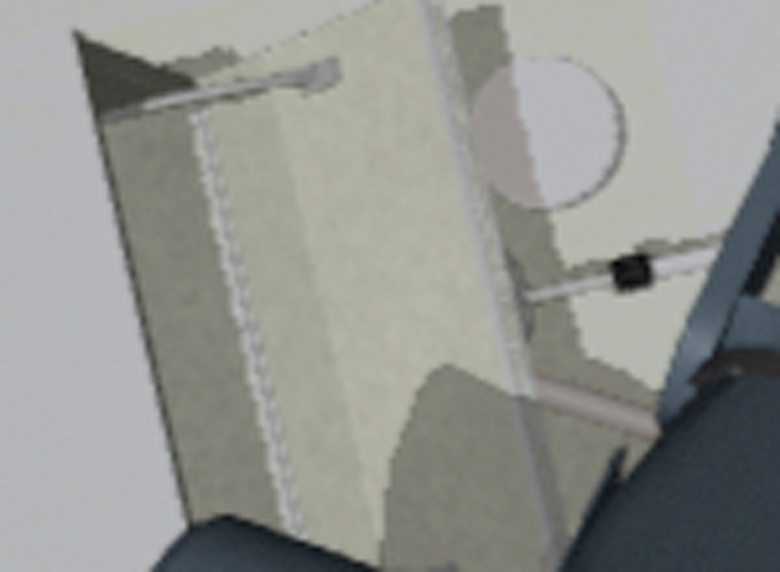

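View pics/top13.png

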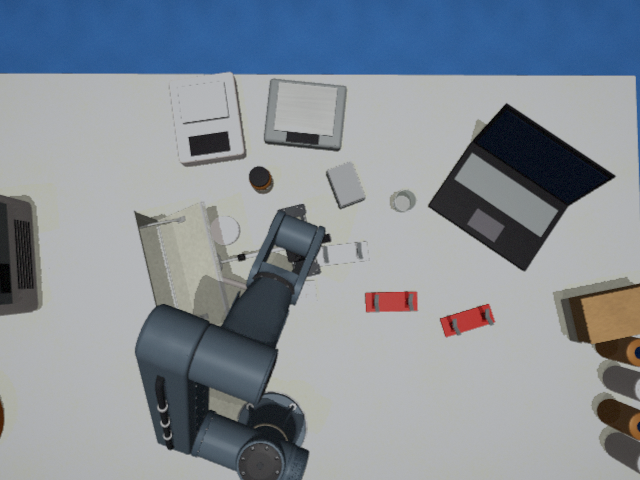

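View pics/side13.png

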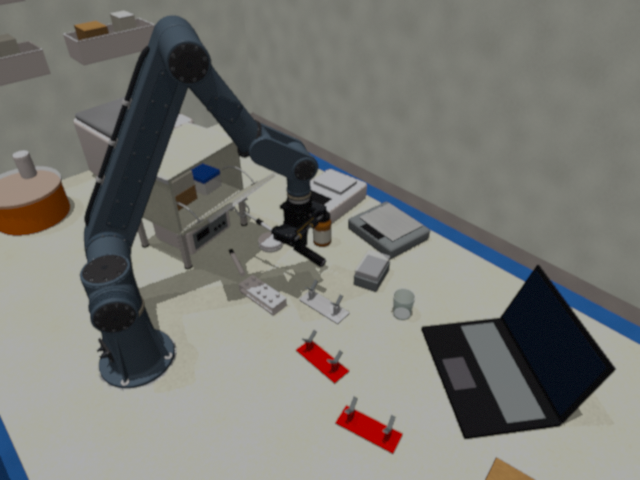

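apply_moves --motion "0.0005 0 0.004 0 0 0 0.0;0.001 0 0.008 0 0 0 0.0;0.0025 0 0.0155 0 0 0 0.0;0.0045 0 0.023 0 0 0 0.0;0.0065 0 0.0305 0 0 0 0.0;0.0095 0 0.038 0 0 0 0.0;0.0095 0 0.038 0 0 0 0.0;0.0095 0 0.038 0 0 0 0.0"

```text
time_s: 17.8
position: [0.5465, -0.0801, 0.0975]
tcp_rot: [[-0.242, 0.97, -0.0], [0.97, 0.242, -0.0], [0.0, -0.0, -1.0]]
force: [0.9, 0.9, -0.0]
opening: 0.268
```

```bash
python3 look.py 14
```

```text
17.9 out 0.12059218631804369 lat 0.001398634739257292 rodz 0.11589967104391388 f [-0.8378  1.94    0.6234] m [ 0.2127 -0.04   -0.0422]
tcp [ 0.5466 -0.0803  0.0978] [-0.2419  0.9703 -0.0003] [ 0.0004 -0.0002 -1.    ]
```

View pics/z14side.png

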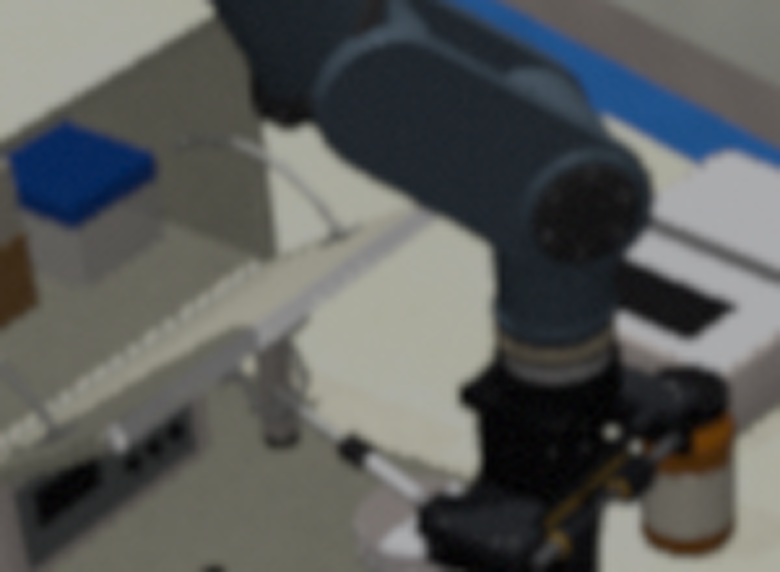

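View pics/z14top.png

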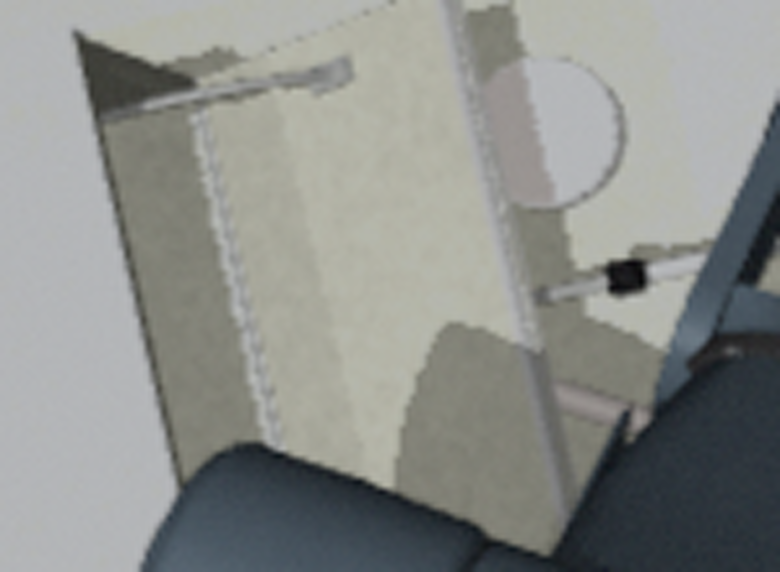

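```bash
cat > flap.py <<'E'
from h import *
X=np.array([-.2426,.9701,0]);Y=np.array([-.9701,-.2426,0]);H=np.array([.463,.2602,0])+.012*X
def corner(phi,y,outer=False):
    p=np.radians(phi); s=.188*np.sin(p)+(.012*np.cos(p) if outer else 0); z=.16+.188*np.cos(p)-(.012*np.sin(p) if outer else 0)
    return H-s*X+y*Y+[0,0,z]
if __name__=='__main__':
  for phi in (60,65,70,75,80,85,90):
    P=[corner(phi,y,o) for y in(-.16,.16) for o in (0,1)]
    print(phi,'side',((proj('side',P)-[190,140]+.4)*5.2).round(0).tolist(),'top',((proj('top',P)-[120,205]+.4)*5.2).round(0).tolist())
E
python3 flap.py
```

```text
60 side [[455.0, 203.0], [464.0, 219.0], [118.0, 448.0], [129.0, 466.0]] top [[457.0, -18.0], [473.0, -18.0], [602.0, 594.0], [617.0, 589.0]]
65 side [[466.0, 226.0], [473.0, 242.0], [132.0, 472.0], [141.0, 490.0]] top [[477.0, -17.0], [491.0, -17.0], [621.0, 588.0], [633.0, 584.0]]
70 side [[475.0, 248.0], [481.0, 264.0], [143.0, 497.0], [151.0, 514.0]] top [[494.0, -16.0], [506.0, -15.0], [637.0, 583.0], [647.0, 579.0]]
75 side [[482.0, 270.0], [487.0, 286.0], [153.0, 521.0], [160.0, 538.0]] top [[509.0, -14.0], [519.0, -12.0], [650.0, 578.0], [658.0, 575.0]]
80 side [[488.0, 292.0], [491.0, 308.0], [161.0, 544.0], [166.0, 561.0]] top [[521.0, -12.0], [528.0, -9.0], [660.0, 575.0], [667.0, 572.0]]
85 side [[492.0, 313.0], [494.0, 328.0], [167.0, 567.0], [171.0, 583.0]] top [[530.0, -8.0], [536.0, -6.0], [668.0, 572.0], [673.0, 570.0]]
90 side [[494.0, 334.0], [495.0, 348.0], [172.0, 589.0], [175.0, 604.0]] top [[536.0, -5.0], [540.0, -2.0], [673.0, 569.0], [676.0, 568.0]]
```

```bash
python3 - <<'E'
from h import *
s=bot.read_state();p=np.array(s['position']);R=np.array(s['tcp_rot']);tx=R[:,0]
o=p-.0182*R[:,2]
for c,of in (('side',(190,140)),('top',(120,205))):
  q=proj(c,[o+x*tx for x in (.0182,.153,.1752,.234)]); print(c,((q-of+.4)*5.2).round(0).tolist(), q.round(1).tolist())
im=cv2.imread('pics/side14.png')
cv2.imwrite('pics/w14.png',cv2.resize(im[185:255,215:305],None,fx=8.5,fy=8.5,interpolation=cv2.INTER_CUBIC))
E
```

```text
side [[544.0, 594.0], [374.0, 520.0], [347.0, 509.0], [277.0, 479.0]] [[294.2, 253.8], [261.4, 239.7], [256.3, 237.4], [242.9, 231.6]]
top [[890.0, 219.0], [654.0, 277.0], [615.0, 286.0], [512.0, 311.0]] [[290.7, 246.7], [245.4, 257.8], [237.9, 259.6], [218.1, 264.5]]
```

View pics/w14.png

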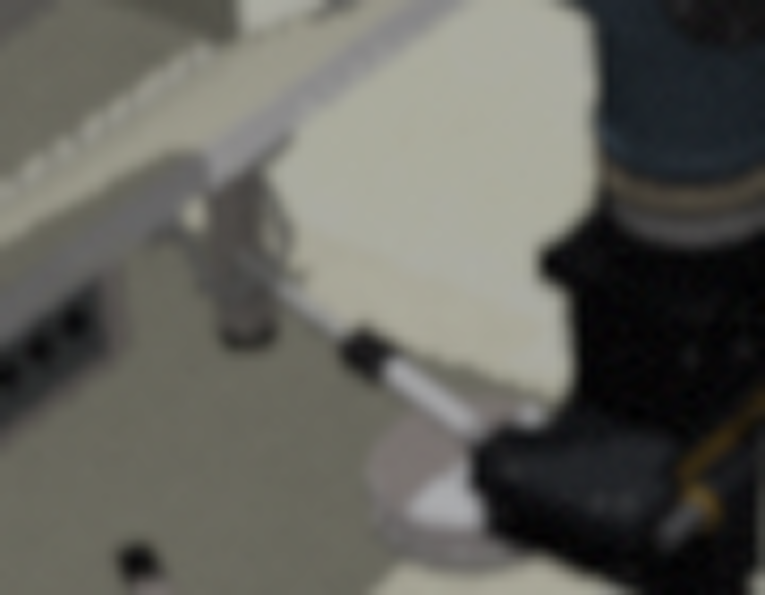

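```bash
cat > pitch.py <<'E'
from h import *
# python pitch: given observed collar-mid pixel in side crop -> alpha
def table(alphas):
    s=bot.read_state();p=np.array(s['position']);R=np.array(s['tcp_rot']);tx=R[:,0];up=-R[:,2]
    o=p+.0182*up
    for a in alphas:
        d=np.cos(np.radians(a))*tx+np.sin(np.radians(a))*up
        n=-np.sin(np.radians(a))*tx+np.cos(np.radians(a))*up
        P=[o+.153*d,o+.1752*d,o+.234*d,o+.23*d-.024*n]
        print(a,'side',((proj('side',P)-[190,140]+.4)*5.2).round(0).tolist(),'top',((proj('top',P)-[120,205]+.4)*5.2).round(0).tolist(), 'hookpin',(.23*np.cos(np.radians(a))).round(4),P[2][2].round(4))
if __name__=='__main__':
    import sys
    table([float(x) for x in sys.argv[1:]])
E
python3 pitch.py 0 5 10 15 20 25
```

```text
0.0 side [[374.0, 520.0], [347.0, 509.0], [277.0, 479.0], [285.0, 510.0]] top [[654.0, 277.0], [615.0, 286.0], [512.0, 311.0], [527.0, 311.0]] hookpin 0.23 0.1159
5.0 side [[373.0, 504.0], [345.0, 490.0], [275.0, 454.0], [281.0, 485.0]] top [[652.0, 275.0], [613.0, 285.0], [507.0, 310.0], [519.0, 310.0]] hookpin 0.2291 0.1363
10.0 side [[373.0, 489.0], [346.0, 473.0], [275.0, 430.0], [278.0, 460.0]] top [[652.0, 274.0], [612.0, 283.0], [506.0, 308.0], [513.0, 309.0]] hookpin 0.2265 0.1565
15.0 side [[375.0, 474.0], [348.0, 456.0], [277.0, 407.0], [278.0, 437.0]] top [[654.0, 272.0], [614.0, 281.0], [507.0, 305.0], [511.0, 307.0]] hookpin 0.2222 0.1765
20.0 side [[378.0, 460.0], [351.0, 439.0], [281.0, 386.0], [279.0, 414.0]] top [[658.0, 269.0], [619.0, 278.0], [512.0, 301.0], [511.0, 305.0]] hookpin 0.2161 0.1959
25.0 side [[383.0, 447.0], [357.0, 424.0], [287.0, 365.0], [283.0, 392.0]] top [[665.0, 266.0], [626.0, 274.0], [520.0, 297.0], [515.0, 301.0]] hookpin 0.2085 0.2148
```

apply_moves --motion "-0.003 0 0.0 0 0 0 0.0;-0.006 0 0.0 0 0 0 0.0;-0.009 0 0.001 0 0 0 0.0;-0.0115 0 0.003 0 0 0 0.0;-0.0135 0 0.005 0 0 0 0.0;-0.015 0 0.0075 0 0 0 0.0;-0.0165 0 0.010 0 0 0 0.0;-0.018 0 0.0125 0 0 0 0.0"

```text
time_s: 18.9
position: [0.5499, -0.0966, 0.0846]
tcp_rot: [[-0.241, 0.97, -0.002], [0.97, 0.241, 0.002], [0.002, -0.001, -1.0]]
force: [-2.0, 6.6, 0.6]
opening: 0.272
```

```bash
python3 look.py 15; python3 pitch.py 16 20 24; python3 - <<'E'
from flap import *
for phi in range(56,80,2):
    P=[corner(phi,y,o) for y in(-.16,.16) for o in (0,1)]
    print(phi,'side',((proj('side',P)-[190,140]+.4)*5.2).round(0).tolist(),'top',((proj('top',P)-[120,205]+.4)*5.2).round(0).tolist())
E
```

```text
19.0 out 0.13754362616712032 lat 0.0020768690146671614 rodz 0.10302783260062906 f [-0.6605  4.8936 -1.0364] m [ 0.7469  0.0122 -0.0509]
tcp [ 0.5499 -0.0969  0.0844] [-0.2416  0.9704  0.0019] [-0.002   0.0015 -1.    ]
16.0 side [[398.0, 497.0], [371.0, 478.0], [299.0, 428.0], [300.0, 457.0]] top [[689.0, 266.0], [649.0, 275.0], [543.0, 299.0], [545.0, 301.0]] hookpin 0.2211 0.1675
20.0 side [[401.0, 486.0], [374.0, 465.0], [303.0, 411.0], [301.0, 439.0]] top [[692.0, 263.0], [653.0, 272.0], [547.0, 295.0], [547.0, 299.0]] hookpin 0.2161 0.183
24.0 side [[405.0, 475.0], [378.0, 453.0], [308.0, 395.0], [304.0, 422.0]] top [[697.0, 261.0], [659.0, 269.0], [554.0, 292.0], [550.0, 296.0]] hookpin 0.2101 0.1982
56 side [[446.0, 186.0], [455.0, 202.0], [107.0, 429.0], [118.0, 446.0]] top [[440.0, -17.0], [456.0, -18.0], [585.0, 599.0], [601.0, 594.0]]
58 side [[451.0, 194.0], [459.0, 211.0], [113.0, 438.0], [123.0, 456.0]] top [[449.0, -18.0], [465.0, -18.0], [594.0, 596.0], [609.0, 591.0]]
60 side [[455.0, 203.0], [464.0, 219.0], [118.0, 448.0], [129.0, 466.0]] top [[457.0, -18.0], [473.0,
[... 618 characters left out ...]
[475.0, 248.0], [481.0, 264.0], [143.0, 497.0], [151.0, 514.0]] top [[494.0, -16.0], [506.0, -15.0], [637.0, 583.0], [647.0, 579.0]]
72 side [[478.0, 257.0], [483.0, 273.0], [147.0, 506.0], [155.0, 524.0]] top [[501.0, -15.0], [511.0, -14.0], [642.0, 581.0], [652.0, 578.0]]
74 side [[481.0, 266.0], [486.0, 282.0], [151.0, 516.0], [158.0, 533.0]] top [[506.0, -15.0], [516.0, -13.0], [647.0, 579.0], [656.0, 576.0]]
76 side [[483.0, 274.0], [488.0, 290.0], [155.0, 525.0], [161.0, 543.0]] top [[512.0, -14.0], [521.0, -12.0], [652.0, 578.0], [660.0, 575.0]]
78 side [[486.0, 283.0], [490.0, 299.0], [158.0, 535.0], [164.0, 552.0]] top [[516.0, -13.0], [525.0, -11.0], [656.0, 576.0], [664.0, 573.0]]
```

View pics/z15side.png

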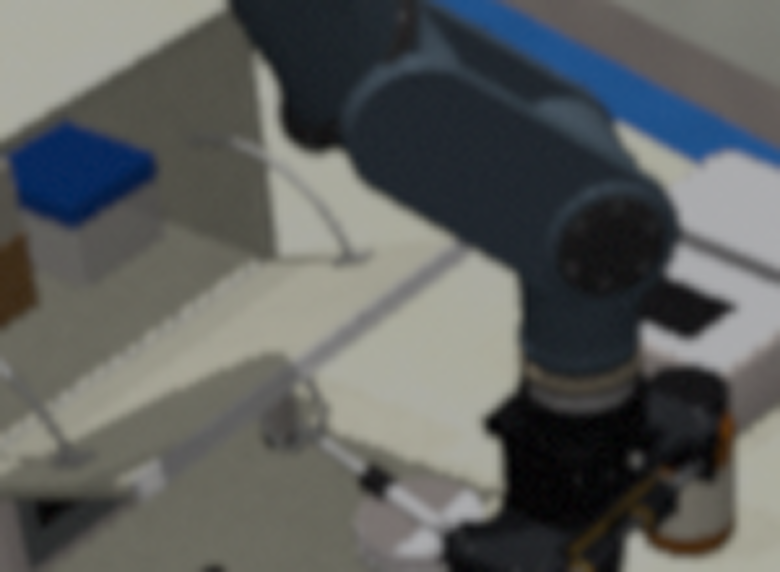

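View pics/z15top.png

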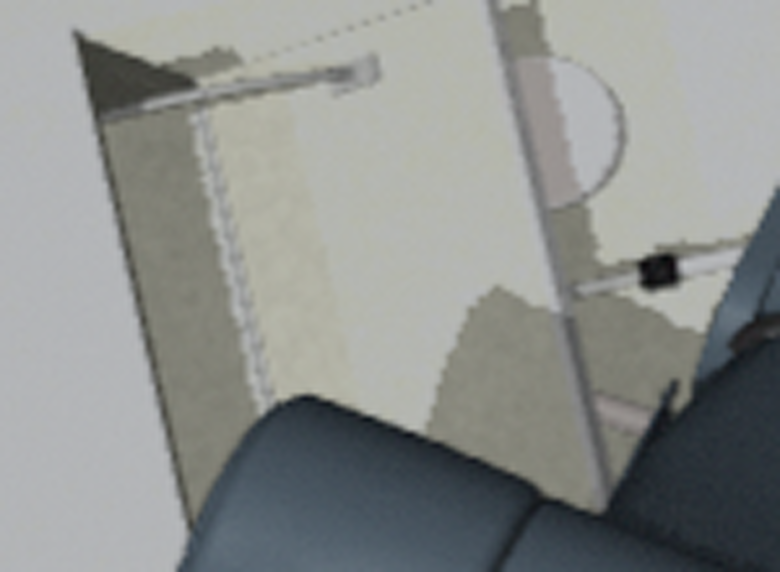

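apply_moves --motion "-0.001 0 0.0025 0 -0.3 0 0.0;-0.001 0 0.005 0 -0.7 0 0.0;-0.001 0 0.0075 0 -1 0 0.0;-0.001 0 0.01 0 -1.4 0 0.0;-0.001 0 0.0125 0 -1.8 0 0.0;-0.001 0 0.015 0 -2.2 0 0.0;-0.001 0 0.0175 0 -2.5 0 0.0;-0.001 0 0.0175 0 -2.5 0 0.0"

```text
time_s: 20.0
position: [0.5502, -0.0975, 0.0671]
tcp_rot: [[-0.242, 0.97, 0.009], [0.969, 0.242, -0.041], [-0.042, -0.001, -0.999]]
force: [-0.8, 5.2, 0.2]
opening: 0.266
```

```bash
python3 look.py 16; python3 pitch.py 16 20 24
```

```text
20.1 out 0.13766597674232123 lat 0.0019265903573129108 rodz 0.07584165740739601 f [-1.1549  5.0079 -0.1317] m [ 1.0952  0.1463 -0.0671]
tcp [ 0.5502 -0.0976  0.0672] [-0.2414  0.9695 -0.0417] [ 0.0089 -0.0407 -0.9991]
16.0 side [[398.0, 525.0], [371.0, 507.0], [300.0, 461.0], [302.0, 490.0]] top [[690.0, 268.0], [651.0, 277.0], [546.0, 301.0], [550.0, 303.0]] hookpin 0.2211 0.1405
20.0 side [[401.0, 514.0], [374.0, 494.0], [303.0, 443.0], [303.0, 472.0]] top [[693.0, 266.0], [654.0, 275.0], [549.0, 298.0], [551.0, 301.0]] hookpin 0.2161 0.1562
24.0 side [[404.0, 503.0], [377.0, 482.0], [308.0, 427.0], [305.0, 454.0]] top [[697.0, 264.0], [659.0, 272.0], [555.0, 295.0], [553.0, 298.0]] hookpin 0.2101 0.1716
```

View pics/z16side.png

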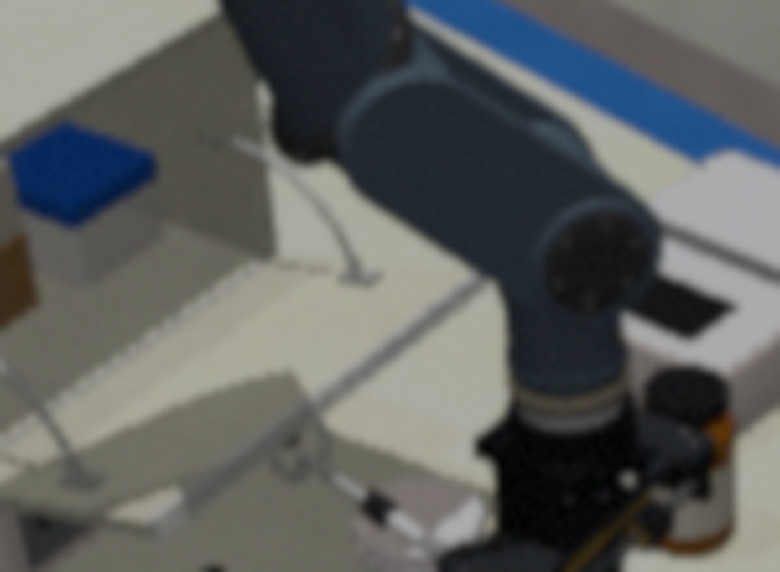

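View pics/z16top.png

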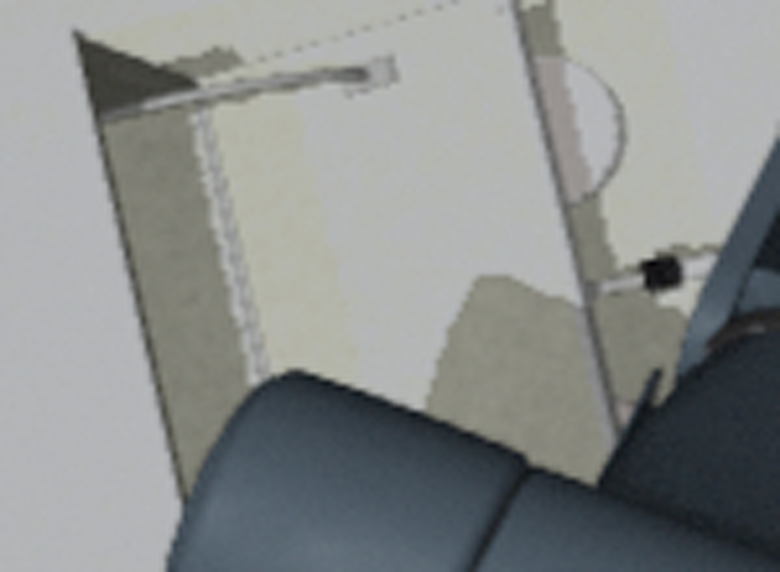

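apply_moves --motion "0 0 0.004 0 -0.3 0 0.0;0 0 0.008 0 -0.7 0 0.0;0.001 0 0.012 0 -1 0 0.0;0.002 0 0.016 0 -1.5 0 0.0;0.003 0 0.02 0 -2 0 0.0;0.0045 0 0.024 0 -2.5 0 0.0;0.006 0 0.027 0 -3 0 0.0;0.006 0 0.027 0 -3 0 0.0"

```text
time_s: 21.1
position: [0.5497, -0.0937, 0.0401]
tcp_rot: [[-0.241, 0.97, 0.023], [0.966, 0.242, -0.093], [-0.096, -0.0, -0.995]]
force: [-0.6, 4.7, 2.4]
opening: 0.27
```

```bash
python3 look.py 17; python3 pitch.py 16 20 24;python3 - <<'E'
from flap import *
for phi in range(76,93,2):
    P=[corner(phi,y,o) for y in(-.16,.16) for o in (0,1)]
    print(phi,'side',((proj('side',P)-[190,140]+.4)*5.2).round(0).tolist(),'top',((proj('top',P)-[120,205]+.4)*5.2).round(0).tolist())
E
```

```text
21.2 out 0.13365531458116528 lat 0.0015746082927072496 rodz 0.03652411052374459 f [-1.4566  4.839   0.9459] m [1.1326 0.0698 0.0378]
tcp [ 0.5497 -0.0937  0.0403] [-0.2406  0.9659 -0.0952] [ 0.0227 -0.0925 -0.9955]
16.0 side [[395.0, 564.0], [368.0, 548.0], [298.0, 505.0], [301.0, 533.0]] top [[686.0, 273.0], [648.0, 282.0], [545.0, 306.0], [551.0, 307.0]] hookpin 0.2211 0.1012
20.0 side [[396.0, 553.0], [370.0, 535.0], [300.0, 487.0], [301.0, 515.0]] top [[688.0, 271.0], [649.0, 280.0], [546.0, 303.0], [550.0, 305.0]] hookpin 0.2161 0.1172
24.0 side [[399.0, 542.0], [372.0, 522.0], [303.0, 470.0], [302.0, 498.0]] top [[691.0, 269.0], [653.0, 277.0], [550.0, 300.0], [550.0, 303.0]] hookpin 0.2101 0.1328
76 side [[483.0, 274.0], [488.0, 290.0], [155.0, 525.0], [161.0, 543.0]] top [[512.0, -14.0], [521.0, -12.0], [652.0, 578.0], [660.0, 575.0]]
78 side [[486.0, 283.0], [490.0, 299.0], [158.0, 535.0], [164.0, 552.0]] top [[516.0, -13.0], [525.0, -11.0], [656.0, 576.0], [664.0, 573.0]]
80 side [[488.0, 292.0], [491.0, 308.0], [161.0, 544.0], [166.0, 561.0]] top [[521.0, -12.0], [528.0, -
[... 177 characters left out ...]
]
84 side [[491.0, 309.0], [493.0, 324.0], [166.0, 562.0], [171.0, 579.0]] top [[528.0, -9.0], [534.0, -7.0], [667.0, 572.0], [672.0, 570.0]]
86 side [[492.0, 317.0], [494.0, 333.0], [169.0, 571.0], [172.0, 587.0]] top [[531.0, -8.0], [537.0, -5.0], [669.0, 571.0], [674.0, 569.0]]
88 side [[493.0, 326.0], [494.0, 341.0], [170.0, 580.0], [173.0, 596.0]] top [[534.0, -6.0], [539.0, -3.0], [671.0, 570.0], [675.0, 569.0]]
90 side [[494.0, 334.0], [495.0, 348.0], [172.0, 589.0], [175.0, 604.0]] top [[536.0, -5.0], [540.0, -2.0], [673.0, 569.0], [676.0, 568.0]]
92 side [[494.0, 342.0], [494.0, 356.0], [173.0, 597.0], [175.0, 612.0]] top [[538.0, -3.0], [541.0, 0.0], [674.0, 569.0], [676.0, 567.0]]
```

View pics/z17side.png

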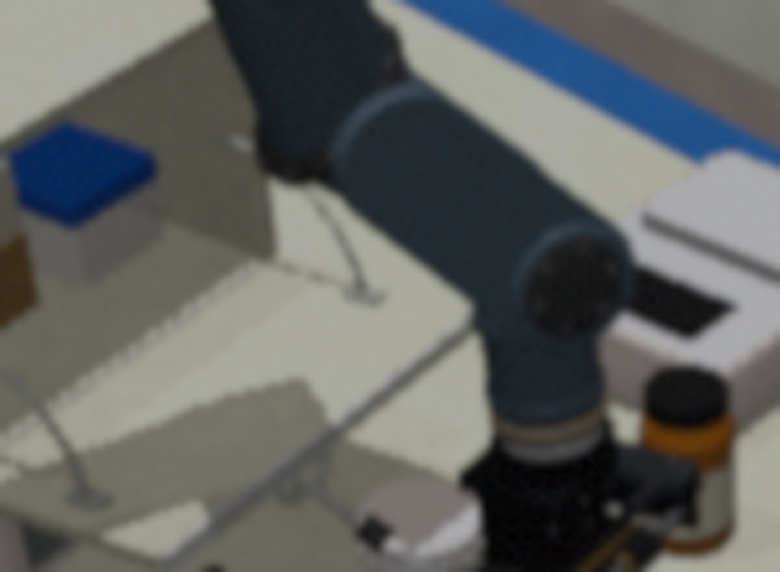

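View pics/z17top.png

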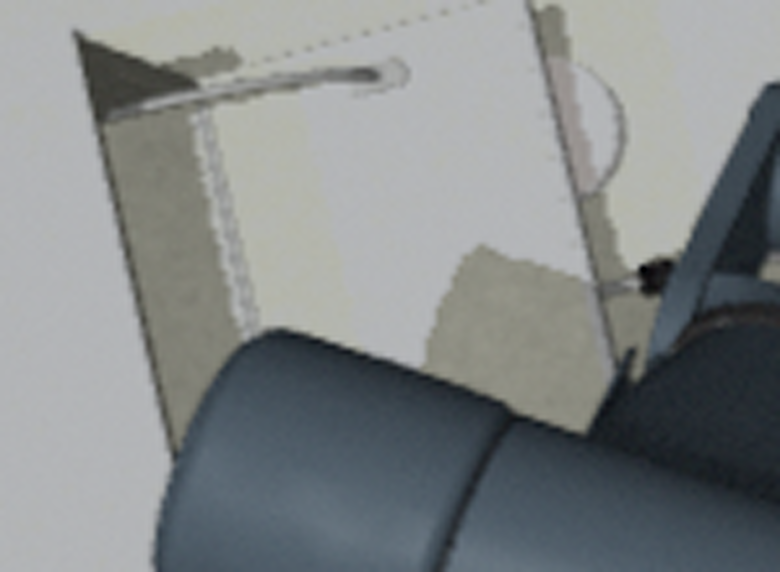

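apply_moves --motion "0.0005 0 0.002 0 -0.5 0 0.0;0.001 0 0.004 0 -1 0 0.0;0.002 0 0.006 0 -1.5 0 0.0;0.003 0 0.008 0 -2 0 0.0;0.0035 0 0.009 0 -2.5 0 0.0;0.004 0 0.01 0 -3 0 0.0;0.004 0 0.01 0 -3.5 0 0.0;0.004 0 0.01 0 -3.5 0 0.0"

```text
time_s: 22.2
position: [0.5494, -0.0912, 0.03]
tcp_rot: [[-0.239, 0.97, 0.038], [0.958, 0.242, -0.152], [-0.157, 0.0, -0.988]]
force: [0.4, 1.4, -0.1]
opening: 0.263
```

```bash
python3 look.py 18; python3 pitch.py 20 24 28
```

```text
22.3 out 0.1317012305848849 lat 0.001379322905556281 rodz 0.011985895705336952 f [0.39   0.9784 0.3542] m [ 0.4104 -0.0562 -0.0296]
tcp [ 0.5492 -0.0911  0.03  ] [-0.2388  0.9584 -0.1565] [ 0.038  -0.1518 -0.9877]
20.0 side [[392.0, 573.0], [365.0, 556.0], [295.0, 513.0], [298.0, 541.0]] top [[682.0, 274.0], [644.0, 283.0], [541.0, 307.0], [547.0, 308.0]] hookpin 0.2161 0.0926
24.0 side [[393.0, 562.0], [367.0, 544.0], [297.0, 496.0], [298.0, 524.0]] top [[684.0, 273.0], [646.0, 281.0], [543.0, 305.0], [546.0, 307.0]] hookpin 0.2101 0.1085
28.0 side [[396.0, 551.0], [370.0, 531.0], [300.0, 479.0], [299.0, 506.0]] top [[687.0, 271.0], [649.0, 279.0], [547.0, 302.0], [547.0, 305.0]] hookpin 0.2031 0.1241
```

View pics/side18.png

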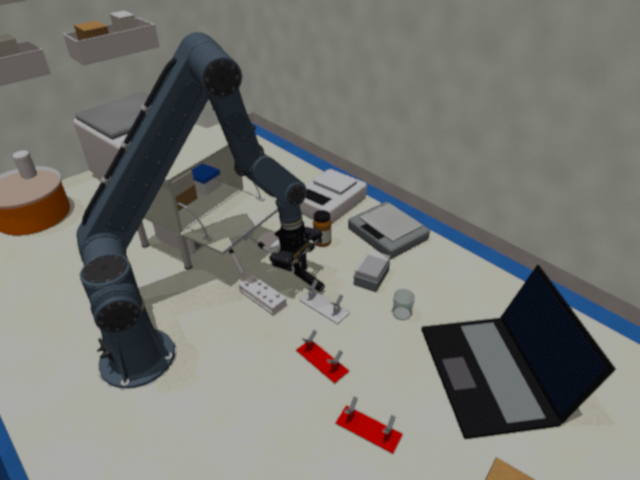

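View pics/z18top.png

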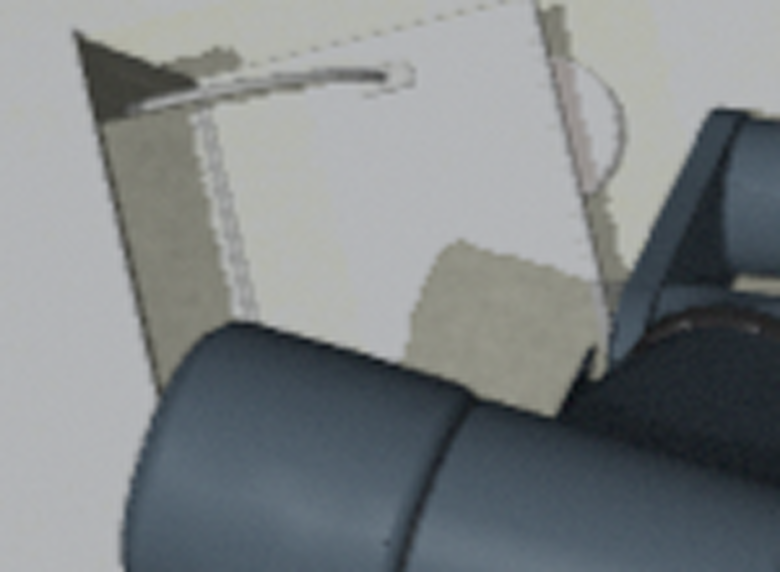

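apply_moves --motion "0.0005 0 0.001 0 -0.4 0 0.0;0.001 0 0.002 0 -0.8 0 0.0;0.001 0 0.003 0 -1.2 0 0.0;0.0015 0 0.004 0 -1.6 0 0.0;0.002 0 0.004 0 -2 0 0.0;0.002 0 0.004 0 -2.5 0 0.0;0.002 0 0.004 0 -3 0 0.0;0.002 0 0.004 0 -3 0 0.0"

```text
time_s: 23.3
position: [0.5488, -0.0895, 0.0258]
tcp_rot: [[-0.237, 0.97, 0.051], [0.949, 0.242, -0.202], [-0.208, 0.0, -0.978]]
force: [0.1, 0.2, 0.9]
opening: 0.27
```

```bash
python3 look.py 19; python3 pitch.py 20 24 28
```

```text
23.4 out 0.1313667763711047 lat 0.0014508010704247722 rodz -0.004249487933552572 f [0.7959 0.5814 0.2083] m [ 0.4178 -0.0547 -0.0218]
tcp [ 0.5488 -0.0896  0.0257] [-0.2365  0.9492 -0.2078] [ 0.0503 -0.2016 -0.9782]
20.0 side [[389.0, 586.0], [362.0, 570.0], [292.0, 530.0], [297.0, 559.0]] top [[678.0, 277.0], [640.0, 286.0], [539.0, 310.0], [547.0, 311.0]] hookpin 0.2161 0.0761
24.0 side [[390.0, 574.0], [363.0, 557.0], [293.0, 513.0], [296.0, 541.0]] top [[679.0, 275.0], [641.0, 284.0], [539.0, 308.0], [544.0, 310.0]] hookpin 0.2101 0.0922
28.0 side [[391.0, 563.0], [365.0, 545.0], [296.0, 496.0], [296.0, 523.0]] top [[681.0, 274.0], [643.0, 282.0], [541.0, 306.0], [543.0, 308.0]] hookpin 0.2031 0.1081
```

View pics/z19side.png

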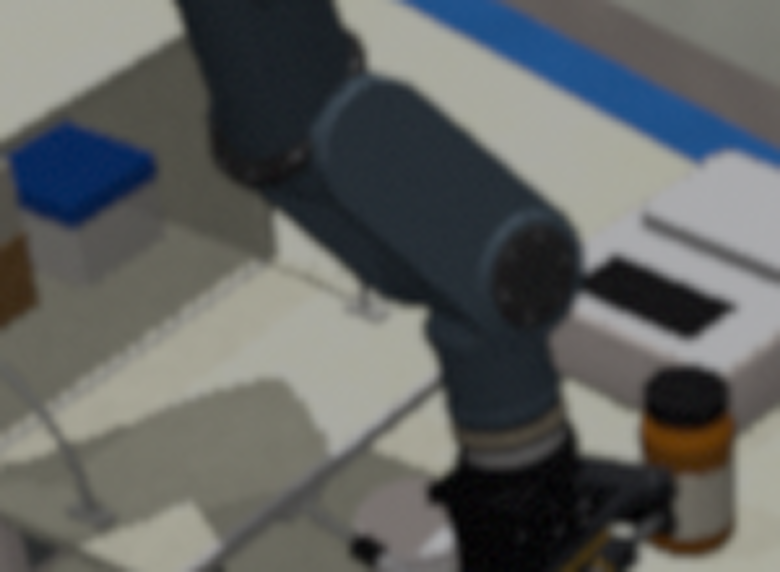

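View pics/z19top.png

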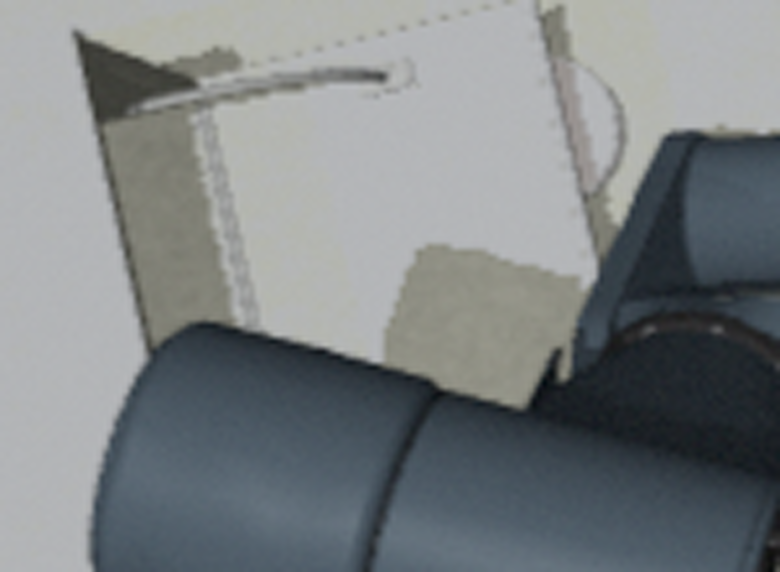

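```bash
python3 - <<'E'
from h import *
from flap import corner
for n in (16,17,18,19):
    im=cv2.imread(f'pics/top{n}.png').astype(int)
    print(n,[im[r,218:236].sum(1).tolist() for r in (210,225)])
for phi in (84,86,88,90):
    A=proj('top',[corner(phi,-.16,0),corner(phi,.16,0),corner(phi,-.16,1),corner(phi,.16,1)])
    for r in (210,225):
        f=lambda a,b:a[0]+(b[0]-a[0])*(r-a[1])/(b[1]-a[1])
        print(phi,r,round(f(A[0],A[1]),2),round(f(A[2],A[3]),2))
E
```

```text
16 [[519, 411, 317, 340, 365, 357, 370, 372, 366, 442, 533, 539, 539, 533, 539, 534, 536, 533], [536, 541, 544, 543, 501, 339, 362, 436, 445, 446, 448, 443, 486, 545, 547, 547, 545, 548]]
17 [[542, 529, 516, 516, 393, 305, 370, 374, 365, 365, 443, 536, 539, 538, 535, 533, 534, 533], [542, 544, 543, 546, 546, 541, 541, 500, 358, 378, 444, 444, 442, 487, 544, 549, 544, 546]]
18 [[543, 544, 547, 546, 546, 490, 317, 369, 363, 364, 431, 522, 539, 535, 536, 533, 532, 532], [544, 543, 540, 544, 546, 545, 544, 543, 506, 385, 381, 444, 442, 484, 546, 546, 543, 546]]
19 [[544, 546, 546, 543, 543, 501, 358, 372, 364, 363, 435, 522, 541, 538, 536, 535, 536, 537], [549, 548, 546, 543, 549, 546, 545, 543, 527, 448, 371, 446, 448, 490, 550, 548, 544, 545]]
84 210 222.9 223.94
84 225 226.47 227.52
86 210 223.43 224.32
86 225 227.0 227.9
88 210 223.88 224.61
88 225 227.45 228.19
90 210 224.24 224.81
90 225 227.81 228.39
```

apply_moves --motion "0 0 0 0 -0.5 0 0.0;0 0 0 0 -1 0 0.0;0 0 0 0 -1.5 0 0.0;0 0 0 0 -2 0 0.0;0 0 0 0 -2.5 0 0.0;0 0 0 0 -3 0 0.0;0 0 0 0 -3.5 0 0.0;0 0 0 0 -4 0 0.0"

```text
time_s: 24.4
position: [0.5492, -0.0898, 0.0258]
tcp_rot: [[-0.232, 0.97, 0.068], [0.933, 0.242, -0.268], [-0.276, 0.001, -0.961]]
force: [1.5, -1.3, 1.1]
opening: 0.268
```

```bash
python3 look.py 20; python3 pitch.py 24 28 32; python3 - <<'E'
from h import *
for n in (18,19,20):
    im=cv2.imread(f'pics/top{n}.png').astype(int)
    print(n,[im[r,221:230].sum(1).tolist() for r in (206,210,218,225)])
E
```

```text
24.5 out 0.13411726038903699 lat 0.001218356747659111 rodz -0.020211108252521252 f [ 1.5063 -0.5548  1.0584] m [ 0.2291 -0.3763 -0.0065]
tcp [ 0.5491 -0.0896  0.0258] [-0.2328  0.9325 -0.2761] [ 0.0675 -0.2677 -0.9611]
24.0 side [[387.0, 585.0], [361.0, 570.0], [291.0, 530.0], [296.0, 559.0]] top [[676.0, 277.0], [638.0, 286.0], [537.0, 310.0], [545.0, 311.0]] hookpin 0.2101 0.0757
28.0 side [[388.0, 574.0], [362.0, 557.0], [292.0, 512.0], [295.0, 541.0]] top [[677.0, 276.0], [639.0, 284.0], [537.0, 308.0], [542.0, 310.0]] hookpin 0.2031 0.0918
32.0 side [[390.0, 563.0], [364.0, 544.0], [294.0, 495.0], [295.0, 523.0]] top [[679.0, 274.0], [641.0, 283.0], [539.0, 306.0], [541.0, 308.0]] hookpin 0.1951 0.1077
18 [[548, 491, 396, 503, 464, 361, 362, 441, 535], [546, 546, 490, 317, 369, 363, 364, 431, 522], [545, 542, 543, 546, 491, 365, 445, 443, 441], [544, 546, 545, 544, 543, 506, 385, 381, 444]]
19 [[543, 495, 419, 527, 505, 469, 367, 441, 536], [543, 543, 501, 358, 372, 364, 363, 435, 522], [545, 549, 544, 546, 489, 362, 438, 443, 441], [543, 549, 546, 545, 543, 527, 448, 371, 446]]
20 [[540, 496, 421, 525, 505, 466, 361, 441, 539], [545, 543, 500, 355, 369, 367, 368, 429, 524], [546, 549, 545, 548, 487, 357, 444, 446, 446], [548, 548, 546, 546, 544, 529, 451, 380, 446]]
```

View pics/side20.png

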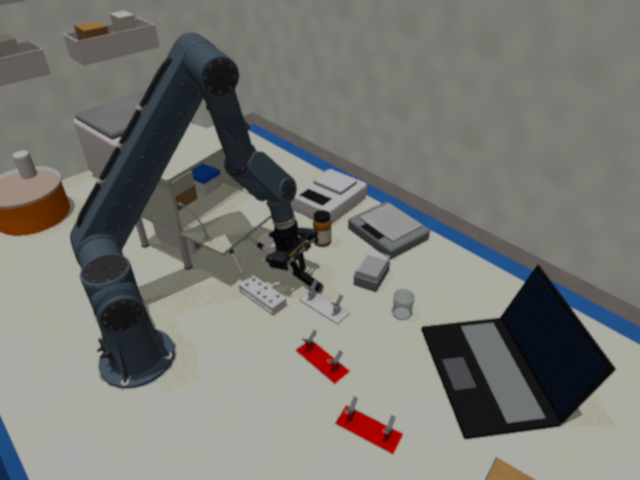

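apply_moves --motion "0.0029 0 -0.0008 0 0 0 0.0;0.0015 0 -0.0056 0 0 0 0.0;0.0 0 -0.0105 0 0 0 0.0;-0.0015 0 -0.0155 0 0 0 0.0;-0.003 0 -0.02 0 0 0 0.0;-0.004 0 -0.0248 0 0 0 0.0;-0.004 0 -0.0248 0 0 0 0.0;-0.004 0 -0.0248 0 0 0 0.0"

```text
time_s: 25.5
position: [0.5479, -0.0868, 0.0506]
tcp_rot: [[-0.233, 0.97, 0.066], [0.933, 0.242, -0.267], [-0.276, -0.0, -0.961]]
force: [0.1, -0.8, -1.4]
opening: 0.264
```

```bash
python3 look.py 21; python3 pitch.py 24 28 32; python3 - <<'E'
from h import *
im=cv2.imread('pics/side21.png')
cv2.imwrite('pics/w21.png',cv2.resize(im[205:285,215:325],None,fx=7,fy=7,interpolation=cv2.INTER_CUBIC))
for n in (20,21):
    im=cv2.imread(f'pics/top{n}.png').astype(int)
    print(n,[im[r,221:230].sum(1).tolist() for r in (206,210,218,225)])
E
```

```text
25.6 out 0.13107502627149029 lat 0.0017178482007409776 rodz 0.004590370272653604 f [-0.6639 -0.2505 -0.7775] m [ 0.097  -0.0939 -0.0068]
tcp [ 0.5478 -0.0868  0.0504] [-0.2325  0.9328 -0.2754] [ 0.0661 -0.2673 -0.9613]
24.0 side [[380.0, 555.0], [354.0, 539.0], [284.0, 499.0], [288.0, 529.0]] top [[666.0, 277.0], [627.0, 287.0], [524.0, 311.0], [533.0, 312.0]] hookpin 0.2101 0.1006
28.0 side [[381.0, 543.0], [355.0, 526.0], [285.0, 481.0], [287.0, 510.0]] top [[667.0, 276.0], [628.0, 285.0], [524.0, 309.0], [530.0, 311.0]] hookpin 0.2031 0.1166
32.0 side [[383.0, 532.0], [357.0, 513.0], [287.0, 464.0], [287.0, 492.0]] top [[669.0, 274.0], [630.0, 283.0], [526.0, 307.0], [529.0, 309.0]] hookpin 0.1951 0.1325
20 [[540, 496, 421, 525, 505, 466, 361, 441, 539], [545, 543, 500, 355, 369, 367, 368, 429, 524], [546, 549, 545, 548, 487, 357, 444, 446, 446], [548, 548, 546, 546, 544, 529, 451, 380, 446]]
21 [[544, 496, 427, 527, 508, 471, 370, 445, 539], [546, 545, 507, 354, 371, 368, 367, 433, 527], [549, 549, 547, 552, 495, 362, 446, 449, 448], [549, 546, 549, 548, 548, 531, 452, 381, 447]]
```

View pics/w21.png

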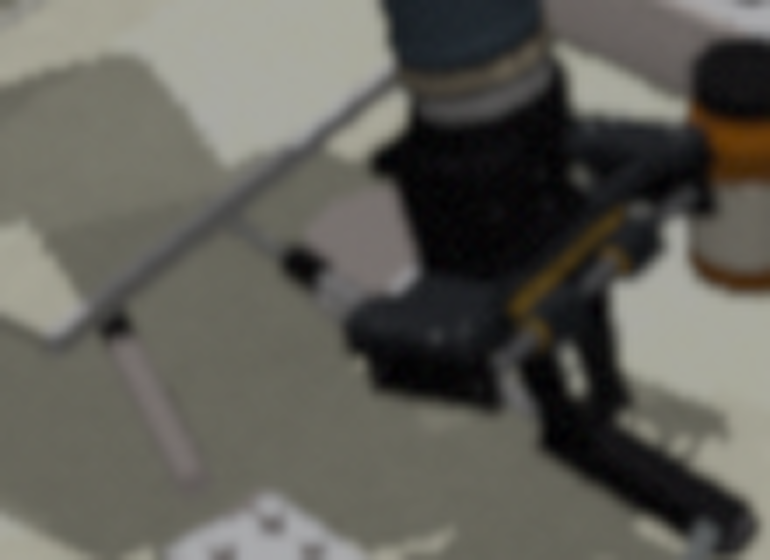

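View pics/z21top.png

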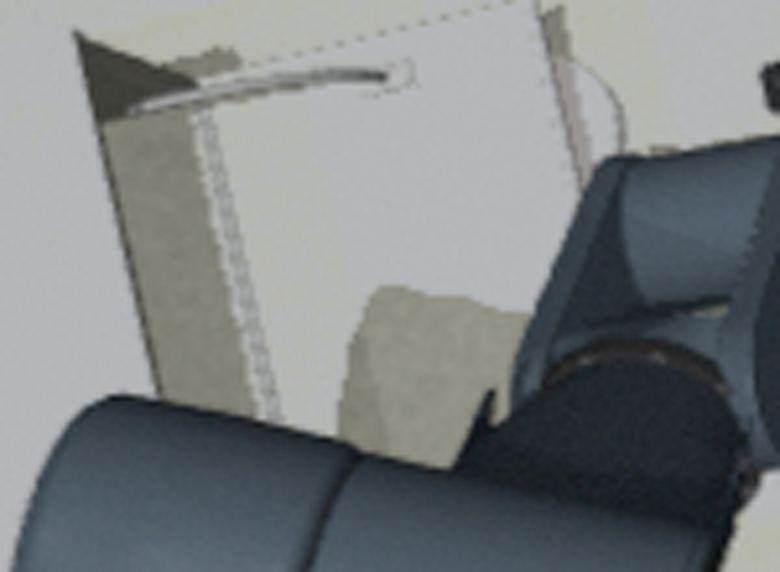

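```bash
python3 - <<'E'
from h import *
from scipy.optimize import least_squares
s=bot.read_state();p=np.array(s['position']);R=np.array(s['tcp_rot']);X=np.array([-.2426,.9701,0]);U=np.array([0,0,1.])
print(p)
g=p-.0187*R[:,2]
obs=[('side',.190,(261.0,245.3)),('side',.212,(256.1,241.9)),('side',-.055,(318.6,280.7))]
def P(v,x):
    a,sl,h=v; d=np.cos(a)*X+np.sin(a)*U; n=-np.sin(a)*X+np.cos(a)*U
    return g+h*n+(x-.0368+sl)*d
f=lambda v:np.concatenate([proj(c,P(v,x))[0]-np.array(o) for c,x,o in obs])
r=least_squares(f,[.2,0,0],x_scale=[.1,.01,.01]);print(np.degrees(r.x[0]),r.x[1:],r.fun.round(1)); print('hook',P(r.x,.267),'rear',P(r.x,-.055))
for c in('side','top'): print(c,[proj(c,P(r.x,x))[0].round(1).tolist() for x in(-.055,.19,.212,.271)])
E
```

```text
[ 0.54782272 -0.08678489  0.05043248]
9.906681180121948 [ 0.01000962 -0.00678778] [-0.7 -0.2 -0.9  0.1  1.4  0.3]
hook [0.4888973  0.14889986 0.10304948] rear [ 0.56584971 -0.15881464  0.04765132]
side [[320.0, 281.0], [260.3, 245.1], [255.2, 242.0], [241.8, 233.9]]
top [[323.5, 240.2], [244.1, 258.9], [236.7, 260.6], [216.8, 265.3]]
```

apply_moves --motion "-0.002 0 0.0006 0 0 0 0.0;-0.004 0 0.0012 0 0 0 0.0;-0.006 0 0.0018 0 0 0 0.0;-0.008 0 0.0024 0 0 0 0.0;-0.010 0 0.003 0 0 0 0.0;-0.012 0 0.0035 0 0 0 0.0;-0.014 0 0.004 0 0 0 0.0;-0.0155 0 0.0045 0 0 0 0.0"

```text
time_s: 26.6
position: [0.5483, -0.0984, 0.049]
tcp_rot: [[-0.23, 0.971, 0.061], [0.935, 0.238, -0.262], [-0.268, -0.003, -0.963]]
force: [-3.2, 18.1, 0.9]
opening: 0.267
```

```bash
python3 look.py 22;  python3 - <<'E'
from h import *
im=cv2.imread('pics/side22.png')
cv2.imwrite('pics/w22.png',cv2.resize(im[205:285,215:325],None,fx=7,fy=7,interpolation=cv2.INTER_CUBIC))
for n in (20,22):
    im=cv2.imread(f'pics/top{n}.png').astype(int)
    print(n,[im[r,221:230].sum(1).tolist() for r in (206,210,218,225)])
E
```

```text
26.7 out 0.14201673385841934 lat 0.003505158056224649 rodz 0.004758743117115653 f [-2.7496 14.8593 -0.4921] m [ 2.6432  0.4612 -0.0449]
tcp [ 0.5482 -0.0983  0.049 ] [-0.2307  0.9352 -0.2686] [ 0.0608 -0.2617 -0.9632]
20 [[540, 496, 421, 525, 505, 466, 361, 441, 539], [545, 543, 500, 355, 369, 367, 368, 429, 524], [546, 549, 545, 548, 487, 357, 444, 446, 446], [548, 548, 546, 546, 544, 529, 451, 380, 446]]
22 [[547, 500, 426, 524, 508, 470, 366, 441, 535], [542, 545, 505, 363, 372, 369, 372, 433, 525], [549, 551, 549, 547, 497, 362, 452, 448, 446], [547, 547, 547, 551, 549, 531, 454, 376, 447]]
```

View pics/w22.png

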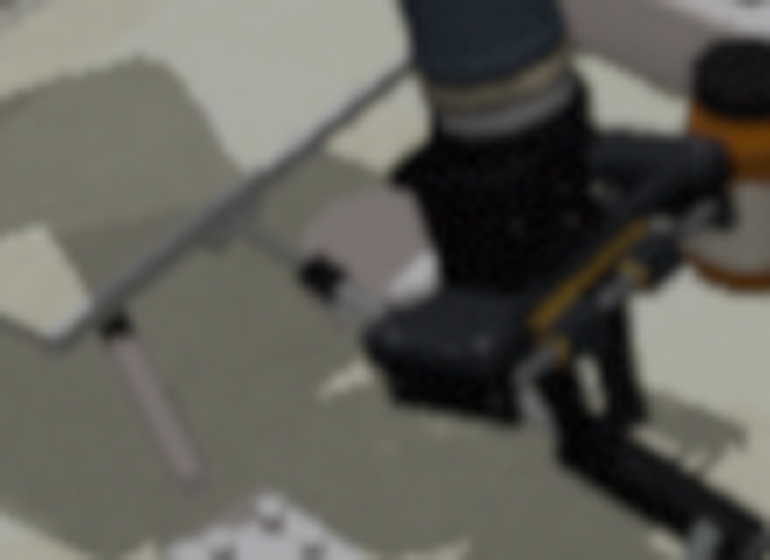

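apply_moves --motion "0.004 0 -0.0011 0 0 0 0.0;0.008 0 -0.0022 0 0 0 0.0;0.012 0 -0.0033 0 0 0 0.0;0.0155 0 -0.0045 0 0 0 0.0;0.0175 0 -0.005 0 0 0 0.0;0.0175 0 -0.005 0 0 0 0.0;0.0175 0 -0.005 0 0 0 0.0;0.0175 0 -0.005 0 0 0 0.0"

```text
time_s: 27.7
position: [0.5476, -0.085, 0.0506]
tcp_rot: [[-0.232, 0.97, 0.067], [0.933, 0.242, -0.267], [-0.276, 0.0, -0.961]]
force: [0.7, -1.1, -0.6]
opening: 0.263
```

```bash
python3 look.py 23;  python3 - <<'E'
from h import *
for n in (20,23):
  im=cv2.imread(f'pics/side{n}.png')
  cv2.imwrite(f'pics/v{n}.png',cv2.resize(im[215:295,225:335],None,fx=7,fy=7,interpolation=cv2.INTER_LANCZOS4))
E
```

```text
27.8 out 0.12924857637732515 lat 0.0014362619906992864 rodz 0.004689130125981808 f [ 0.1096 -0.0118 -1.5479] m [ 0.1294 -0.0881 -0.035 ]
tcp [ 0.5476 -0.0849  0.0506] [-0.2323  0.9328 -0.2757] [ 0.0667 -0.2675 -0.9613]
```

View pics/v23.png

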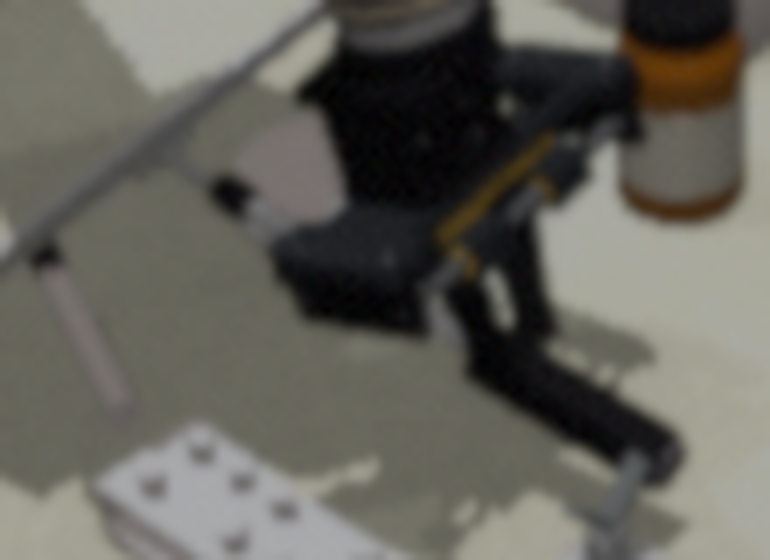

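View pics/v20.png

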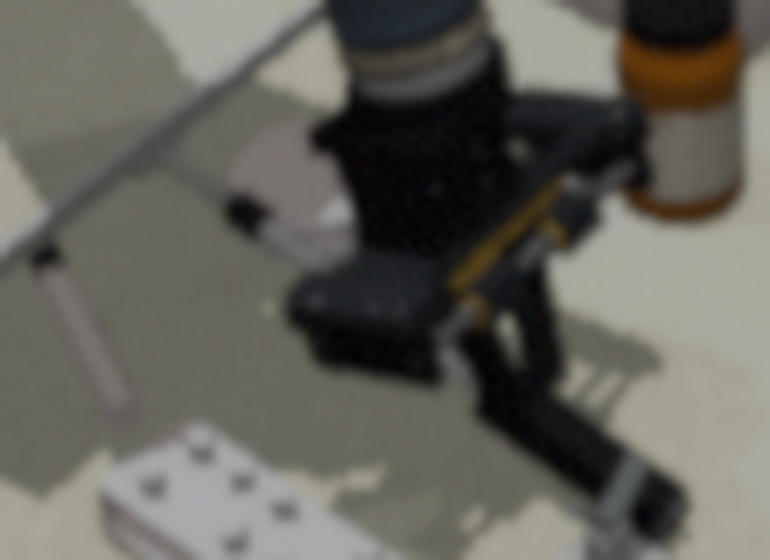

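```bash
cat > pfit.py <<'E'
from h import *
from scipy.optimize import least_squares
X=np.array([-.2426,.9701,0]);U=np.array([0,0,1.]);F=np.array([.463,.2602,0])
def fit(p,z,obs,verbose=1):
    g=np.array(p)-.0187*np.array(z)
    def P(v,x):
        a,sl,h=v; d=np.cos(a)*X+np.sin(a)*U; n=-np.sin(a)*X+np.cos(a)*U
        return g+h*n+(x-.0368+sl)*d
    f=lambda v:np.concatenate([np.concatenate([proj(c,P(v,x))[0]-np.array(o) for c,x,o in obs]),[v[1]*200-1.6,v[2]*400]])
    r=least_squares(f,[.2,0,0],x_scale=[.1,.01,.01])
    h=P(r.x,.267);re=P(r.x,-.055)
    print('alpha',np.degrees(r.x[0]).round(1),'slide,h',r.x[1:].round(4),r.fun.round(1),'hook out',-(h-F)@X,'z',h[2],'rear',re.round(3))
    return r.x,P
if __name__=='__main__':
    fit([.5491,-.0896,.0258],[.0675,-.2677,-.9611],[('side',.212,(257.6,243.6)),('side',.190,(262.4,247.1)),('side',-.055,(321,287.9))])
    fit([.5476,-.0849,.0506],[.0667,-.2675,-.9613],[('side',.212,(255.7,241.4)),('side',.190,(260.4,244.3)),('side',-.055,(319.6,280.))])
E
python3 pfit.py
```

```text
alpha 15.2 slide,h [ 0.0079 -0.0009] [-0.  -0.1  0.2 -0.1  0.3 -0.4 -0.  -0.4] hook out 0.12505722390018728 z 0.10539248435848206 rear [ 0.567 -0.163  0.021]
alpha 9.3 slide,h [ 0.008 -0.001] [-0.4 -0.2 -0.  -0.1  0.7 -0.4  0.  -0.4] hook out 0.1148955010989876 z 0.10604449946239324 rear [ 0.566 -0.16   0.054]
```

apply_moves --motion "-0.001 0 -0.0035 0 0 0 0.0;-0.002 0 -0.0075 0 0 0 0.0;-0.0032 0 -0.0115 0 0 0 0.0;-0.0045 0 -0.0155 0 0 0 0.0;-0.0055 0 -0.0195 0 0 0 0.0;-0.0066 0 -0.0228 0 0 0 0.0;-0.0066 0 -0.0228 0 0 0 0.0;-0.0066 0 -0.0228 0 0 0 0.0"

```text
time_s: 28.8
position: [0.5474, -0.0849, 0.0742]
tcp_rot: [[-0.232, 0.97, 0.066], [0.933, 0.242, -0.267], [-0.276, -0.0, -0.961]]
force: [-0.2, -0.3, -2.4]
opening: 0.272
```

```bash
python3 look.py 24;  python3 - <<'E'
from h import *
for n in (24,):
  im=cv2.imread(f'pics/side{n}.png')
  cv2.imwrite(f'pics/v{n}.png',cv2.resize(im[215:295,225:335],None,fx=7,fy=7,interpolation=cv2.INTER_LANCZOS4))
E
```

```text
28.9 out 0.1291402366895868 lat 0.0016302534023537297 rodz 0.02830063089223006 f [-1.2932 -0.1907 -1.452 ] m [ 0.1566 -0.1498 -0.0034]
tcp [ 0.5474 -0.0849  0.0742] [-0.2325  0.9328 -0.2755] [ 0.0663 -0.2674 -0.9613]
```

View pics/v24.png

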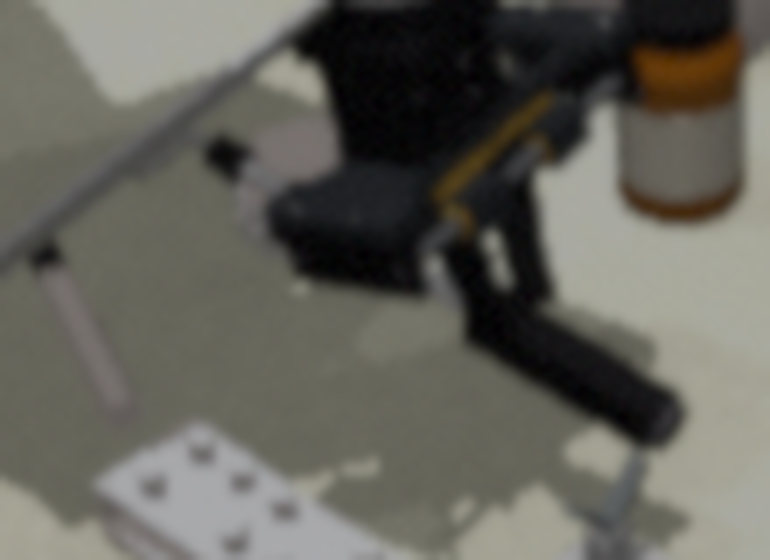

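```bash
python3 - <<'E'
from pfit import *
f=lambda x,y:(x/7+225-.43,y/7+215-.43)
fit([.5474,-.0849,.0742],[.0663,-.2674,-.9613],[('side',.212,f(208,143)),('side',.190,f(243,165)),('side',-.055,f(662,412))])
E
```

```text
alpha 9.4 slide,h [0.0105 0.0002] [-0.2  0.1 -0.1 -0.1  0.5  0.2  0.5  0.1] hook out 0.1127239037362584 z 0.13165480328872287 rear [ 0.566 -0.158  0.079]
```

apply_moves --motion "-0.002 0 0.0006 0 0 0 0.0;-0.004 0 0.0012 0 0 0 0.0;-0.006 0 0.0018 0 0 0 0.0;-0.008 0 0.0024 0 0 0 0.0;-0.010 0 0.003 0 0 0 0.0;-0.012 0 0.0035 0 0 0 0.0;-0.0135 0 0.004 0 0 0 0.0;-0.0145 0 0.0042 0 0 0 0.0"

```text
time_s: 29.9
position: [0.5512, -0.0996, 0.0743]
tcp_rot: [[-0.232, 0.97, 0.067], [0.933, 0.242, -0.267], [-0.276, -0.0, -0.961]]
force: [-0.6, 1.1, -1.7]
opening: 0.263
```

```bash
python3 look.py 25 x
```

```text
29.9 out 0.1443753647795666 lat 0.0015092461635232172 rodz 0.02838438061788809 f [-0.645   1.1366 -1.7054] m [ 0.1231 -0.0877  0.0482]
tcp [ 0.5512 -0.0996  0.0743] [-0.2324  0.9327 -0.2756] [ 0.0666 -0.2675 -0.9613]
```

apply_moves --motion "-0.0015 0 0.0004 0 0 0 0.0;-0.003 0 0.0009 0 0 0 0.0;-0.0045 0 0.0013 0 0 0 0.0;-0.006 0 0.0017 0 0 0 0.0;-0.0075 0 0.0022 0 0 0 0.0;-0.009 0 0.0026 0 0 0 0.0;-0.0105 0 0.003 0 0 0 0.0;-0.012 0 0.0035 0 0 0 0.0"

```text
time_s: 30.9
position: [0.5543, -0.1118, 0.0742]
tcp_rot: [[-0.232, 0.97, 0.067], [0.933, 0.242, -0.267], [-0.276, 0.0, -0.961]]
force: [0.6, -0.0, -1.1]
opening: 0.268
```

```bash
python3 look.py 26 side;  python3 - <<'E'
from h import *
im=cv2.imread('pics/side26.png')
cv2.imwrite('pics/v26.png',cv2.resize(im[215:295,225:335],None,fx=7,fy=7,interpolation=cv2.INTER_LANCZOS4))
E
```

```text
30.95 out 0.15709965381102975 lat 0.001422427529196456 rodz 0.028300428217212653 f [ 0.6137 -0.1633 -2.0363] m [ 0.1355 -0.0733  0.0571]
tcp [ 0.5544 -0.112   0.0742] [-0.2323  0.9327 -0.2758] [ 0.0668 -0.2676 -0.9612]
```

View pics/v26.png

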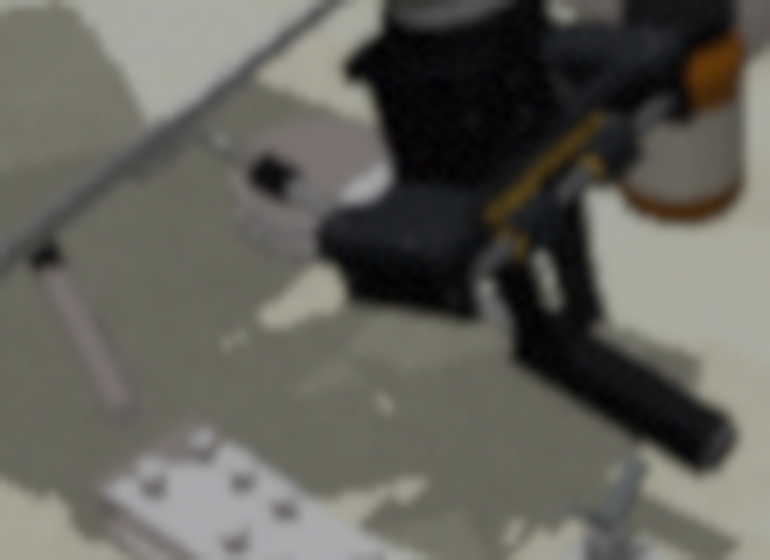

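apply_moves --motion "-0.004 0 0.0011 0 0 0 0.0;-0.0115 0 0.0033 0 0 0 0.0;-0.0193 0 0.0055 0 0 0 0.0;-0.0288 0 0.0083 0 0 0 0.0;-0.0384 0 0.011 0 0 0 0.0;-0.0461 0 0.0132 0 0 0 0.0;-0.0514 0 0.0023 0 0 0 0.0;-0.0583 0 -0.0145 0 0 0 0.0"

```text
time_s: 31.95
position: [0.5663, -0.1621, 0.1045]
tcp_rot: [[-0.233, 0.97, 0.065], [0.933, 0.242, -0.267], [-0.275, -0.001, -0.962]]
force: [0.3, -0.3, -2.0]
opening: 0.267
```

```bash
python3 look.py 27
```

```text
32.05 out 0.20997968755121438 lat -0.00021305944867000925 rodz 0.060266333442486705 f [ 0.9768 -0.9319 -0.6666] m [ 0.1262 -0.0929  0.0307]
tcp [ 0.5686 -0.1628  0.1068] [-0.2313  0.9322 -0.2783] [ 0.0714 -0.269  -0.9605]
```

View pics/side27.png

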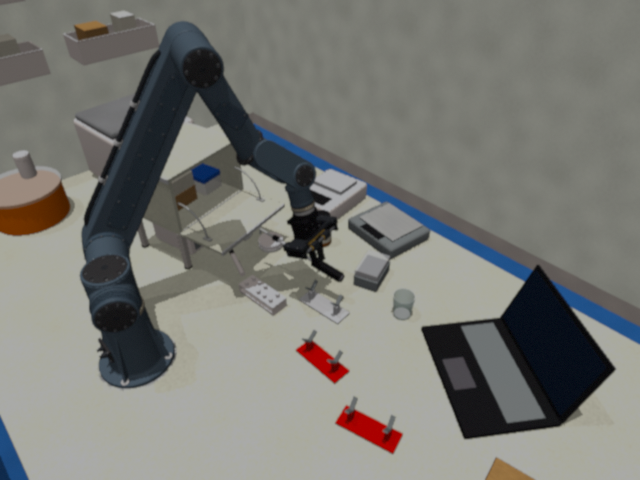

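View pics/top27.png

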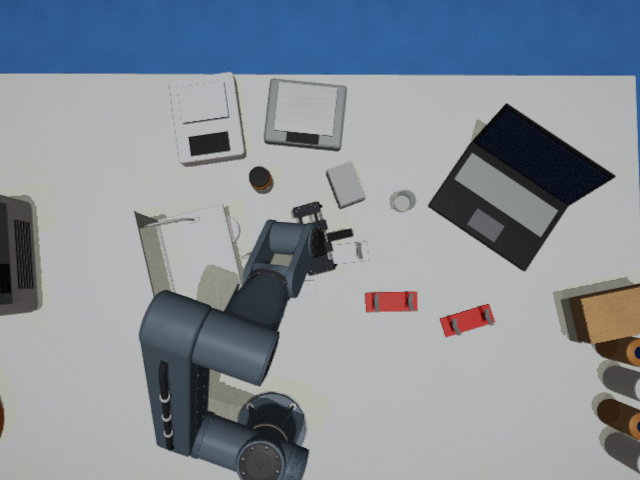

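```bash
python3 - <<'E'
from h import *
from scipy.spatial.transform import Rotation as Ro
im=cv2.imread('pics/side27.png')
cv2.imwrite('pics/v27.png',cv2.resize(im[195:295,215:350],None,fx=5.8,fy=5.8,interpolation=cv2.INTER_LANCZOS4))
s=bot.read_state();p=np.array(s['position']);R=np.array(s['tcp_rot'])
print(s['time_s'],p)
def targ(tilt,yaw=95.95):
    y=np.radians(yaw);t=np.radians(tilt);u=np.array([np.cos(y),np.sin(y),0]);k=np.array([0,0,1.])
    tx=np.cos(t)*u-np.sin(t)*k; tz=-np.cos(t)*k-np.sin(t)*u; ty=np.cross(tz,tx)
    return np.stack([tx,ty,tz],1)
T=targ(25.4)
rv=Ro.from_matrix(R.T@T).as_rotvec(degrees=True)
for z in (.138,.118): print(z,(R.T@(np.array([.5407,-.3302,z])-p)).round(4),rv.round(2))
E
```

```text
32.05 [ 0.56863774 -0.16277256  0.10678928]
0.138 [-0.1583 -0.0675  0.0131] [ 3.09 -9.24  7.45]
0.118 [-0.1527 -0.0676  0.0323] [ 3.09 -9.24  7.45]
```

View pics/v27.png

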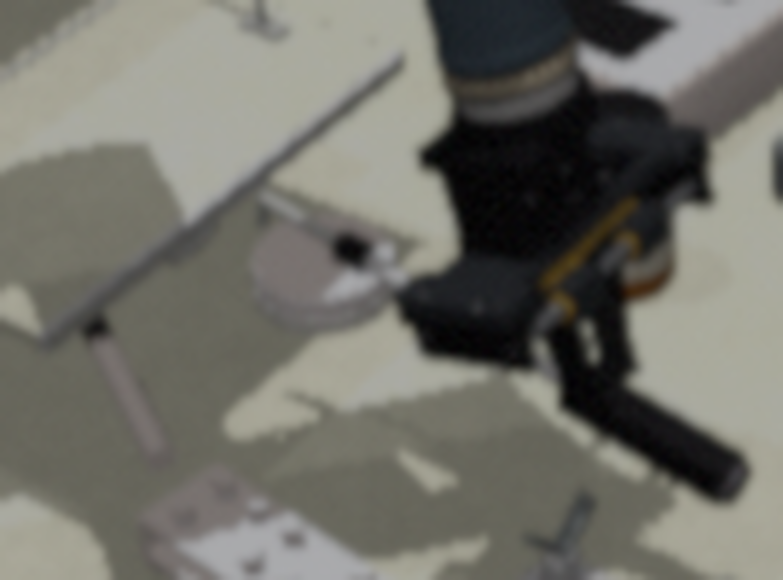

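apply_moves --motion "-0.03 -0.005 -0.005 0.3 -0.9 0.7 0.0;-0.06 -0.016 -0.005 0.8 -2.3 1.9 0.0;-0.09 -0.03 0 1.3 -3.9 3.2 0.0;-0.115 -0.043 0.004 1.8 -5.5 4.5 0.0;-0.135 -0.054 0.008 2.3 -7 5.6 0.0;-0.15 -0.062 0.011 2.8 -8.3 6.7 0.0;-0.1583 -0.0675 0.0131 3.1 -9.2 7.45 0.0;-0.1583 -0.0675 0.0131 3.1 -9.2 7.45 0.0"

```text
time_s: 33.05
position: [0.5387, -0.3295, 0.1349]
tcp_rot: [[-0.096, 0.995, 0.039], [0.9, 0.103, -0.424], [-0.426, -0.005, -0.905]]
force: [-0.8, -0.9, -1.1]
opening: 0.264
```

```bash
python3 look.py 28; python3 - <<'E'
from h import *
im=cv2.imread('pics/side28.png')
cv2.imwrite('pics/v28.png',cv2.resize(im[235:330,270:390],None,fx=6.4,fy=6.4,interpolation=cv2.INTER_LANCZOS4))
im=cv2.imread('pics/top28.png')
cv2.imwrite('pics/v28t.png',cv2.resize(im[200:300,280:430],None,fx=5.2,fy=5.2,interpolation=cv2.INTER_LANCZOS4))
E
```

```text
33.15 out 0.37633306551607226 lat 0.03923230786025136 rodz 0.05362871376957265 f [ 0.3945 -0.6186 -1.8817] m [ 0.2288 -0.066   0.0167]
tcp [ 0.5391 -0.3291  0.1351] [-0.0961  0.8997 -0.4258] [ 0.0398 -0.424  -0.9048]
```

View pics/v28.png

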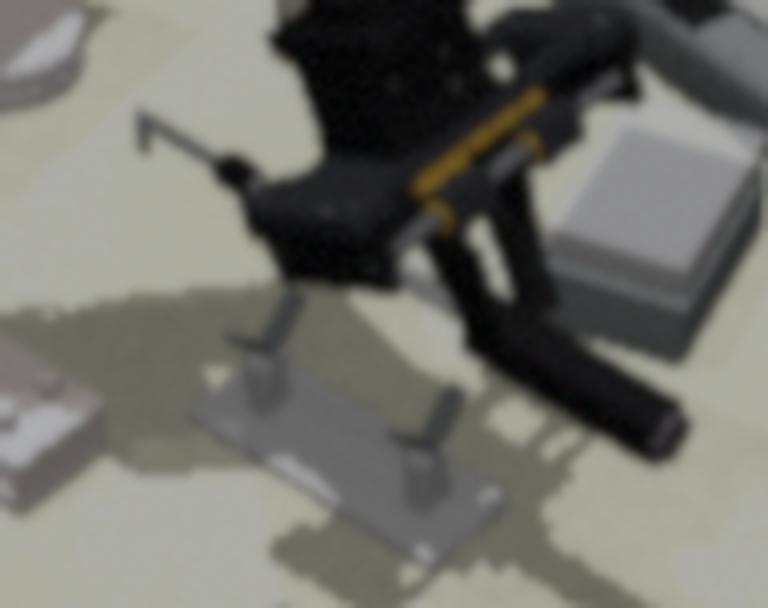

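View pics/v28t.png

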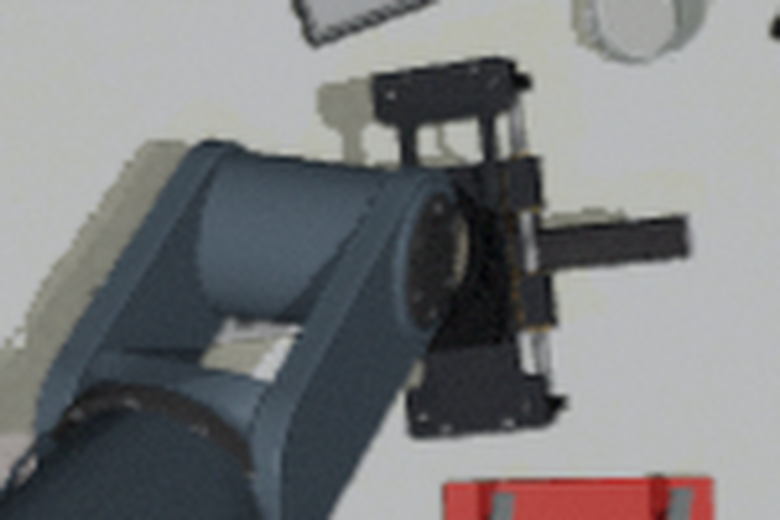

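View pics/z28side.png

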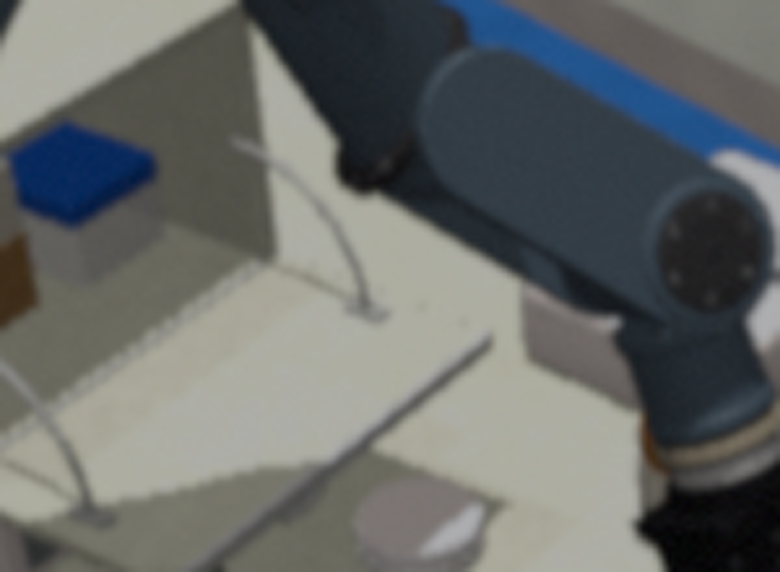

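```bash
python3 - <<'E'
from h import *
from scipy.optimize import least_squares
s=bot.read_state();p=np.array(s['position']);R=np.array(s['tcp_rot'])
g=p-.0187*R[:,2];yw=np.degrees(np.arctan2(R[1,0],R[0,0]));print('yaw tool',yw,'g',g)
f=lambda x,y:(x/6.4+270-.42,y/6.4+235-.42); t=lambda x,y:(x/5.2+280-.4,y/5.2+200-.4)
obs=[('side',.271,f(138,112)),('side',.212,f(220,166)),('side',.19,f(254,190)),('side',-.055,f(668,435)),('top',-.055,t(690,237))]
def P(v,x):
    a,sl,h,dy=v;y=np.radians(yw)+dy;u=np.array([np.cos(y),np.sin(y),0]);U=np.array([0,0,1.])
    d=np.cos(a)*u+np.sin(a)*U;n=-np.sin(a)*u+np.cos(a)*U
    return g+h*n+(x-.0368+sl)*d
F=lambda v:np.concatenate([np.concatenate([proj(c,P(v,x))[0]-np.array(o) for c,x,o in obs]),[v[2]*400,v[3]*50]])
r=least_squares(F,[0,0.01,0,0],x_scale=[.1,.01,.01,.1]);print(np.degrees(r.x[0]),r.x[1:],np.degrees(r.x[3]),r.fun.round(1))
print('origin',P(r.x,0))
E
```

```text
yaw tool 96.0976881451297 g [ 0.53832748 -0.32113124  0.15202572]
-0.07587674884602047 [ 0.00611478 -0.00169866 -0.0041772 ] -0.23933593757218205 [-0.3  0.3  0.7 -0.1  0.7 -0.7  1.1 -0.7 -1.1 -0.6 -0.7 -0.2]
origin [ 0.54145973 -0.35165841  0.1503677 ]
```

apply_moves --motion "0.0067 0.0015 0.0091 0 0 0 0.0;0.0146 0.0015 0.0263 0 0 0 0.0;0.0231 0.0015 0.0444 0 0 0 0.0;0.0295 0.0015 0.058 0 0 0 0.0;0.0337 0.0015 0.067 0 0 0 0.0;0.0367 0.0015 0.0733 0 0 0 0.0;0.0393 0.0015 0.0787 0 0 0 0.0;0.0401 0.0015 0.0805 0 0 0 0.0"

```text
time_s: 34.15
position: [0.5399, -0.3277, 0.0453]
tcp_rot: [[-0.096, 0.995, 0.04], [0.899, 0.103, -0.425], [-0.426, -0.005, -0.905]]
force: [-0.4, -0.0, -0.4]
opening: 0.267
```

```bash
python3 look.py 29; python3 - <<'E'
from h import *
s=bot.read_state();print('g',np.array(s['position'])-.0187*np.array(s['tcp_rot'])[:,2])
im=cv2.imread('pics/side29.png')
cv2.imwrite('pics/v29.png',cv2.resize(im[245:340,270:390],None,fx=6.4,fy=6.4,interpolation=cv2.INTER_LANCZOS4))
im=cv2.imread('pics/top29.png')
cv2.imwrite('pics/v29t.png',cv2.resize(im[200:300,280:430],None,fx=5.2,fy=5.2,interpolation=cv2.INTER_LANCZOS4))
E
```

```text
34.25 out 0.3752661173953249 lat 0.03794006600829621 rodz -0.03617768087324455 f [ 0.1641 -0.2964 -1.1461] m [ 0.2493 -0.1012 -0.0368]
tcp [ 0.5399 -0.3277  0.0454] [-0.0955  0.8995 -0.4265] [ 0.0399 -0.4246 -0.9045]
g [ 0.53917493 -0.31973069  0.06236129]
```

View pics/v29.png

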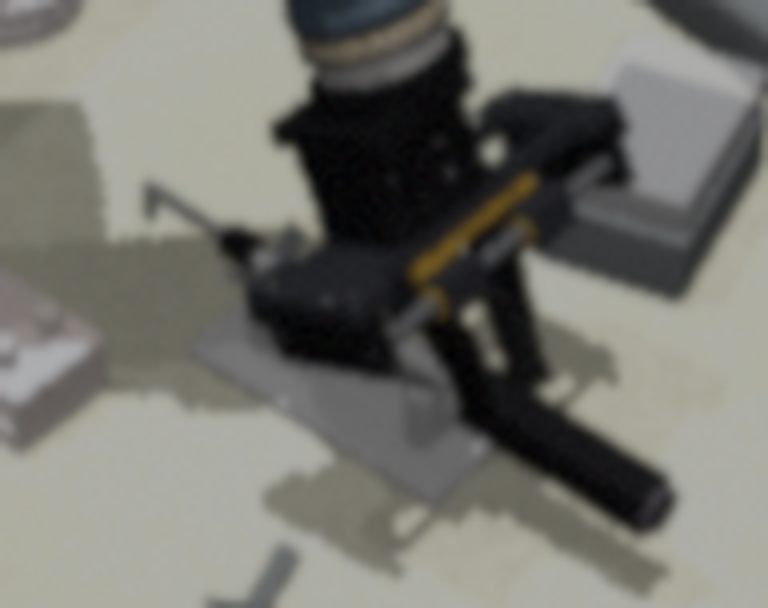

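View pics/v29t.png

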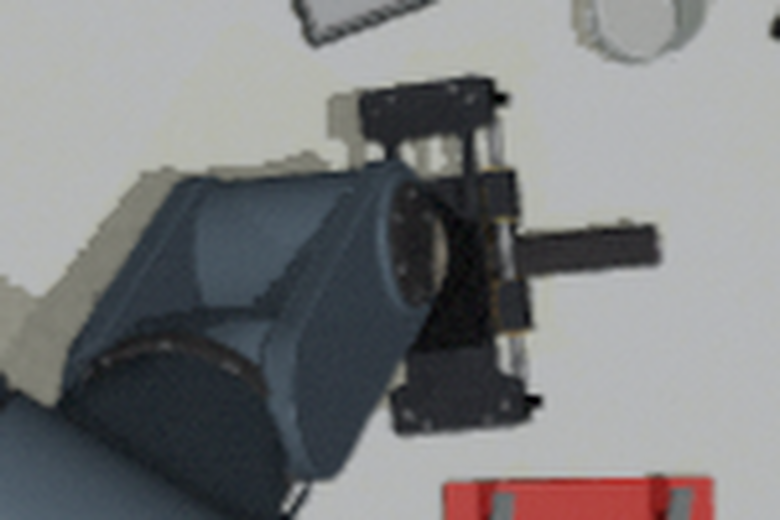

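apply_moves --motion "0.0004 0 0.0009 0 0 0 0.0;0.0009 0 0.0018 0 0 0 0.0;0.0013 0 0.0027 0 0 0 0.0;0.0017 0 0.0036 0 0 0 0.0;0.0021 0 0.0045 0 0 0 0.0;0.0024 0 0.005 0 0 0 0.0;0.0024 0 0.005 0 0 0 0.0;0.0024 0 0.005 0 0 0 0.0"

```text
time_s: 35.25
position: [0.5405, -0.3279, 0.0403]
tcp_rot: [[-0.095, 0.995, 0.041], [0.899, 0.104, -0.425], [-0.427, -0.004, -0.904]]
force: [0.9, -1.1, 1.9]
opening: 0.264
```

```bash
python3 look.py 30 x; python3 - <<'E'
from h import *
s=bot.read_state();print('g',np.array(s['position'])-.0187*np.array(s['tcp_rot'])[:,2])
E
```

```text
35.25 out 0.3757258105712345 lat 0.037409764435418845 rodz -0.04152144246014261 f [ 0.8651 -1.1326  1.9421] m [-0.0161 -0.4029  0.0106]
tcp [ 0.5405 -0.3279  0.0403] [-0.0953  0.8992 -0.4271] [ 0.0411 -0.4251 -0.9042]
g [ 0.53976128 -0.31998364  0.0571612 ]
```

apply_moves --motion "0 0 0 0 0 0 0.024;0 0 0 0 0 0 0.026;0 0 0 0 0 0 0.03;0 0 0 0 0 0 0.04;0 0 0 0 0 0 0.055;0 0 0 0 0 0 0.07;0 0 0 0 0 0 0.08;0 0 0 0 0 0 0.08"

```text
time_s: 36.25
position: [0.5398, -0.3276, 0.0398]
tcp_rot: [[-0.096, 0.995, 0.04], [0.9, 0.103, -0.424], [-0.426, -0.005, -0.905]]
force: [-0.1, -0.4, -0.1]
opening: 0.825
```

```bash
python3 look.py 31; python3 - <<'E'
from h import *
im=cv2.imread('pics/side31.png')
cv2.imwrite('pics/v31.png',cv2.resize(im[245:340,270:390],None,fx=6.4,fy=6.4,interpolation=cv2.INTER_LANCZOS4))
E
```

```text
36.35 out 0.37509876253765706 lat 0.038038691214464425 rodz -0.04178126466280626 f [-0.2586  1.0629 -0.492 ] m [ 0.2825 -0.0901 -0.0029]
tcp [ 0.5398 -0.3275  0.0398] [-0.0956  0.8995 -0.4263] [ 0.0397 -0.4245 -0.9046]
```

View pics/v31.png

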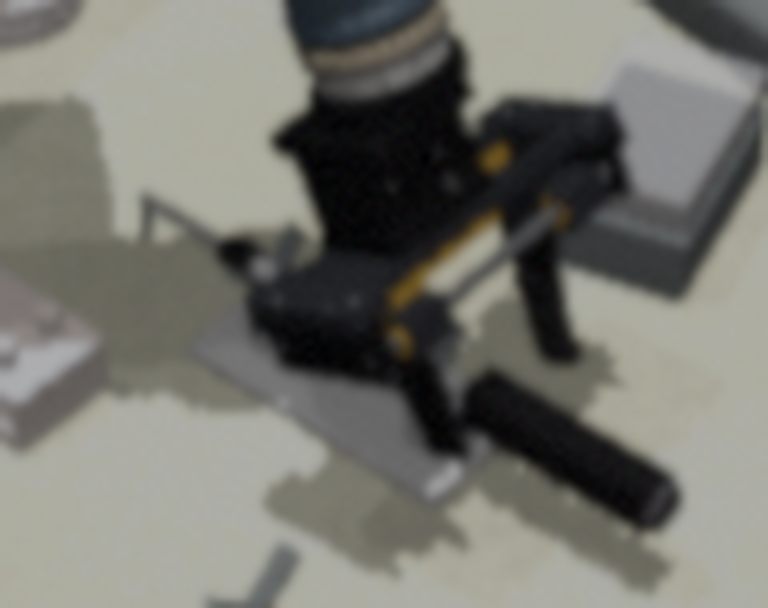

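apply_moves --motion "0 0 -0.01 0 0 0 0.08;0 0 -0.03 0 0 0 0.08;0 0 -0.055 0 0 0 0.08;0 0 -0.085 0 0 0 0.08;-0.04 0 -0.115 0 0 0 0.08;-0.09 -0.03 -0.14 0 0 0 0.08;-0.14 -0.08 -0.16 0 0 0 0.08;-0.18 -0.13 -0.17 0 0 0 0.08"

```text
time_s: 37.35
position: [0.4307, -0.4231, 0.2684]
tcp_rot: [[-0.096, 0.994, 0.043], [0.898, 0.106, -0.427], [-0.429, -0.002, -0.903]]
force: [1.0, -1.3, 0.3]
opening: 0.92
```

```bash
python3 look.py 32; python3 - <<'E'
from h import *
im=cv2.imread('pics/side32.png')
cv2.imwrite('pics/v32.png',cv2.resize(im[245:340,270:390],None,fx=6.4,fy=6.4,interpolation=cv2.INTER_LANCZOS4))
E
```

```text
37.45 out 0.44467800465111734 lat 0.16875232538240384 rodz 0.18729207996888508 f [-0.2938 -0.2677  0.8385] m [ 0.2875 -0.0836  0.0306]
tcp [ 0.4284 -0.4263  0.2704] [-0.0892  0.8971 -0.4328] [ 0.0418 -0.4307 -0.9015]
```

View pics/side32.png

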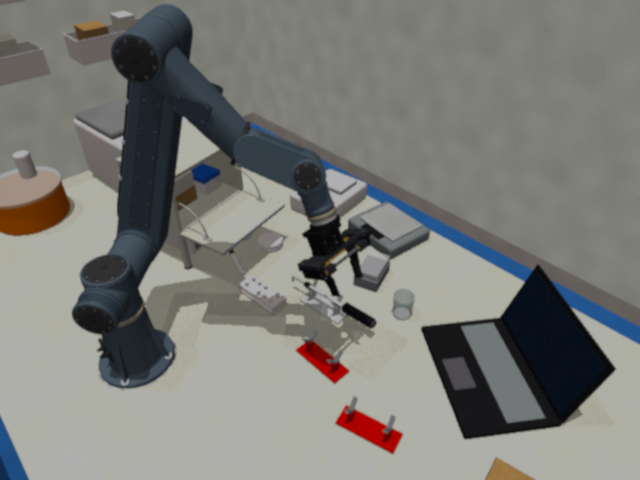

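View pics/top32.png

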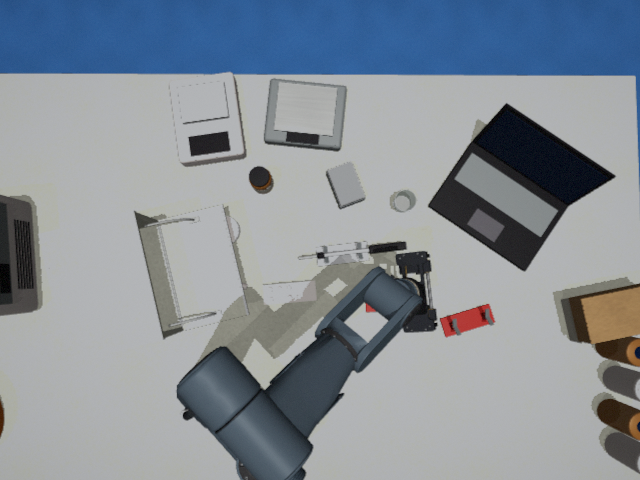

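View pics/v32.png

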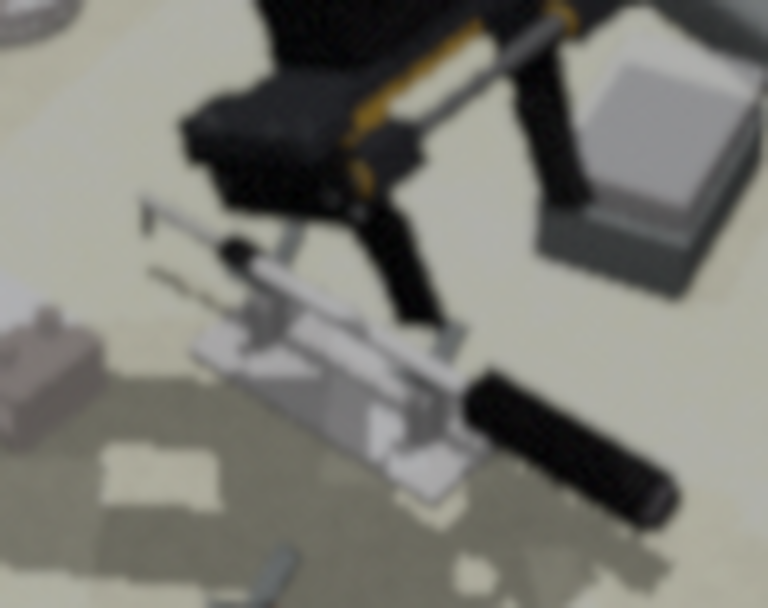

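```bash
python3 - <<'E'
from flap import *
im=cv2.imread('pics/side32.png')
c=cv2.resize(im[160:270,170:300],None,fx=6,fy=6,interpolation=cv2.INTER_LANCZOS4)
for phi,col in ((84,(0,0,255)),(87,(0,200,255)),(90,(0,255,0))):
    A=(proj('side',[corner(phi,-.16,1),corner(phi,.16,1)])-[170,160]+.42)*6
    cv2.line(c,tuple(A[0].astype(int).tolist()),tuple(A[1].astype(int).tolist()),col,1)
cv2.imwrite('pics/fl.png',c)
# pole check vs original
a=cv2.imread('pics/top0.png').astype(int);b=cv2.imread('pics/top32.png').astype(int)
for n,i in(('0',a),('32',b)):
    m=(i[225:265,365:415].sum(2)<200);ys,xs=np.nonzero(m);print(n,xs.mean()+365,ys.mean()+225,m.sum(),np.polyfit(xs,ys,1)[0])
E
```

```text
0 386.43173431734317 246.9741697416974 271 -0.11599322514438956
32 394.55467196819086 251.98807157057655 503 0.2797396939396399
```

View pics/fl.png

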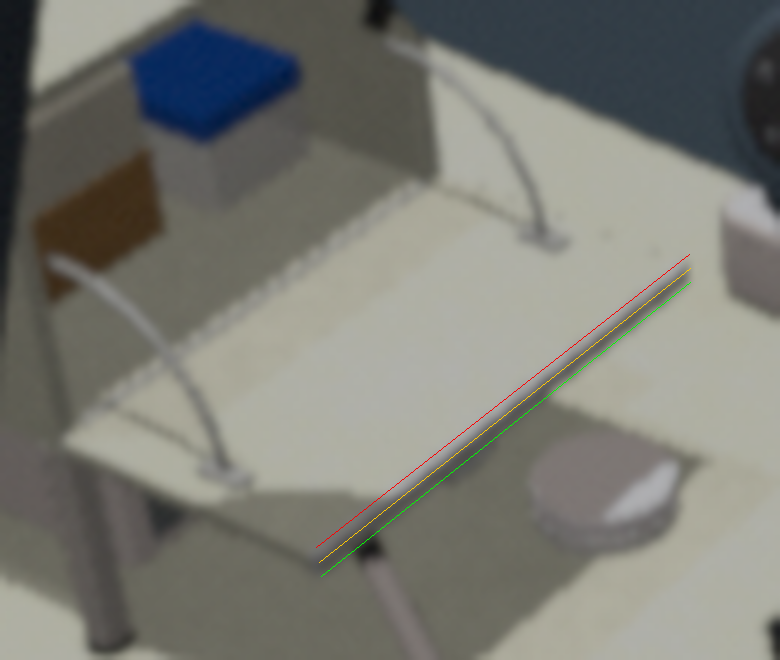

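```bash
python3 - <<'E'
from rig import bot
s=bot.read_state();print(s['time_s'],abs(s['qvel']).max())
print(bot.hand_in())
E
```

```text
37.45 4.499113458551262
the job is handed in; nothing more can be done
None
```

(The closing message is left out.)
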